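Clear the jammed pipe-blank chute and feed the waiting blank

ROBOT

A 6-joint arm with a two-finger parallel gripper is mounted at the origin on the work surface; the furniture and walls round the work are solid. World frame = base frame: x ahead of the robot, y to its left, z up, the work surface at z = 0. Lengths are in m, angles in rad, forces in N, time in s.
With the tool pointing down it reaches from about 0.325 to 1 m from the base axis. Payload 5.1 kg.
Tool frame: the origin (TCP) lies on the centre line of the jaws, within the pads' length; the fingertips stand ahead of it and the grasp point (between the pads) lies 5 mm behind it (ctrl.finger_overhang is the z of the fingertips in the tool frame, in m); z points along the fingers, y is the direction in which the jaws open and shut (so a half turn about z gives the same grasp; the last joint's range is limited). The gripper opens to 85 mm and grips with 20 to 120 N. Pads are 22 mm wide; open, the fingers measure 114 mm over their backs; the gripper's body (76 mm by 85 mm) begins 54 mm behind the grasp point. The pads swing forward as they close: fully open they stand 13 mm farther back than shut.
Start: joints at [1.165, 0.124, 1.65, -0, 1.367, -0.083], TCP at [0.206, 0.616, 0.245] pointing down, gripper open.
Joint ranges: [-2.61, 2.61], [-1.02, 2.33], [0.03, 2.71], [-1.35, 4.49], [0.32, 2.68], [-2.91, 2.91]. Speed limits (rad/s): [2.57, 2.57, 3.14, 3.14, 3.14, 3.14].

INTERFACE

Orientations are given as a unit quaternion [x, y, z, w].
In Python, from workcell import ctrl gives the robot as it stands. The module is installed in compiled form; this text tells all that it offers.
- The arm moves only by the tool apply_moves, never from a script. Its argument "increments" is a list of rows, each an object of numbers: "x", "y", "z": the shift along the tool's x, y, z in cm; "wx", "wy", "wz": the turn, a rotation vector about the tool's x, y, z in rad. A call has 1 to 20 rows; each row is the pose to reach, as a shift and turn from the pose commanded when the call began, along the tool's axes at that moment; what a row does not reach only later rows make up. A row lasts 1/12 s, in which the tool goes at most 41.7 mm and 7.16 degrees, less where a joint would pass 70% of its speed; a pose out of reach is approached as far as the arm can. A call with a gripper value outside its range is refused whole. "claw" is the opening, from 0 (shut) to 1 (fully open), set as the call begins (left out, the last holds). The fingers move at their own pace and stop on an object; the grip force is fixed at half the most. Time passes only in rows, so rows that repeat a pose let the fingers close. It gives the time, the measured TCP pose, the force and the opening at its end, in the units of the state.
- ctrl.sense(): the state, without advancing time (a new reading comes with each control period).
- ctrl.capture(name): name is "scene" or "top" or "wrist"; returns a dict with "color" (384x512x3 uint8, red, green, blue), "fx", "fy", "cx", "cy" (pixels), "k1" (the pictures are not rectified: a ray, as slopes to the right and down, at radius r is drawn at 1 + k1 r^2 times it, then the intrinsics apply), "view" (4x4, takes a point from world to camera coordinates). Camera axes: x right, y down, z forward; pixel columns grow to the right and rows downward; lengths in m; the calibration is good to about 2 mm. A picture is of the moment at which its call begins. There is no depth.
- ctrl.close_job(): hands the job in, once; it reports no verdict.
The state is a dict: "time_s": time; "joint_positions": joint angles; "joint_vel": joint speeds; "effort": joint torques, N m; "ee_pos": TCP position; "orientation": TCP orientation; "wrist_force": force on the tool from outside, world axes, zero at the start; "wrist_torque": the same for the moment, N m; "grip_width": opening from 0.0 (shut) to 1.0 (fully open).
Only numpy, scipy, OpenCV 4.12 (cv2) and the standard library are available. Lean on these libraries where they do the work, as an engineer would, in place of code of your own. Each camera call takes 0.05 s, during which the arm holds its last target.

TASK

A square tube offcut has fallen into the gravity chute that feeds pipe blanks and has jammed across it where the side guides close in, with a pipe blank held up behind it. Push the offcut back up the chute until it lies on the flat front of the tipping pan at the head and the blank ahead of it has dropped into the well at the back of the pan; then lift the offcut out and lay it in the scrap tray. Then tip the pan by its handle to about 40 degrees, hold it there a moment so that the blank rolls down the clear chute to the stop, put the pan back down level, and leave everything else on the bench where it is.

Things in the scene. Friction and masses are not known exactly. Their poses are not given: they have to be found in the camera images.
- chute: Fixed feed chute of bare sheet steel on grey feet, 140 mm wide, 430 mm long with its pan. Origin on the table under it; its +y points level UP the chute (to the pan), z is up, x across; symmetrical about x = 0. 'Chute frame' below means this, in mm. Its smooth floor (friction about 0.25) slopes 12 degrees: surface z = 85 - 0.2126*(75 - y), from the stop at y = -202 to the head at y = 75.
- throat (a point): Middle of the chute floor where the narrow lane begins (chute frame y = -52, z = 58). Two upright side guides, 42 mm high above the floor, 4 mm thick, stand 84 mm apart (clear width) from the stop up to here; above it they open evenly to 104 mm at y = 26 and stay 104 mm apart to the head.
- stop (a point): Middle of the face of the rubber pad on the wall that closes the foot of the chute, at floor level (chute frame y = -202, z = 26). A blank at rest against the pad has its centre at y = -184, z = 54.
- pan_front (a point): Middle of the head of the chute, on the hinge line of the tipping pan (chute frame y = 75, z = 85). Pan level: its floor is flat at z = 85 from y = 77 to 147, then falls at 20 degrees to the back wall (inner face y = 222): a well, in which a blank has its centre at y = 198, z = 92. Inside width 104; rim at z = 128; open towards the chute.
- pan (a joint): Tilt of the open-topped pan, rad: 0 = level (as found), grows as its far end is lifted, at most 0.96; 40 degrees = 0.70. Hinge axis: parallel to the chute's x through point pan_front. The hinge is stiff: the pan stays where it is left; raising it takes about 7 N at the handle, pushing it down 2 to 5 N. A blank leaves the well only when the pan is tipped well beyond 20 degrees.
- pan_handle (a point): Centre of the pan's handle: a level round steel bar, 12 mm thick, 84 mm long, parallel to the chute's x, on two bent arms 76 mm apart behind the pan's back wall and 33 mm clear of it. Pan level: chute frame y = 266, z = 143. It moves with the pan on an arc of 200 mm radius about the hinge and may turn between the fingers that hold it.
- offcut_mid (a point): Centre of the stray offcut: loose dark square steel tube, 25 x 25 x 98 mm, about 0.15 kg; its x runs along its length. At the start it lies flat on the chute floor, square across it, both ends wedged between the converging guides (centre near y = 10, z = 84 in the chute frame). It is gripped across 25 mm. Pushed off its middle it turns and skews the blank.
- blank_mid (a point): Centre of the pipe blank: loose steel pipe, 48 mm diameter, 80 mm long, about 0.2 kg, lying across the chute, free to roll; its x is its axis (the others turn as it rolls). At the start it leans against the upper side of the offcut, so that no finger fits between them.
- scrap_tray: Fixed open tray of grey sheet, 190 mm along its x, 140 mm along its y, 45 mm high, walls and floor 3 mm; origin at the centre of its underside, on the table. It stands left or right of the chute. Its half towards -x holds a piece of tube; its half towards +x is free.
- tube_scrap: Loose rusty square tube offcut, 40 x 40 x 109 mm, lying in the scrap tray across its -x end (centre about 62 mm from the tray's middle); origin at the centre of its underside. To be left there.
- wood_block: Loose reddish hardwood block, about 200 mm long, 36 mm high, on the table on the side of the chute where the tray is not; origin at the centre of its underside. Bystander.
- big_bolt: Loose steel bolt standing on its head on the table on the robot's side of the chute, 70 mm high, 29 mm wide; origin at the centre of its underside. Bystander.
- big_nut: Loose rusty hexagon nut lying on the table on the robot's side of the chute, 34 mm wide, 14 mm high; origin at the centre of its underside. Bystander.
- tumbler: Loose glass tumbler, 80 mm wide, 91 mm high, beyond the chute; origin at the centre of its underside. Bystander.
- line_reel: Loose round white line reel standing on its flange, 46 mm wide, 33 mm high, on the table beyond the chute; origin at the centre of its underside. Bystander.
Not all that is in view belongs to the job. Leave any green look-alike of the part that bears offcut_mid alone.

How it is judged:
On the way, in this order (a step that is already met when the one before it is completed fails the run):
1. the offcut lies on the pan, clear of the chute, and the blank has dropped into the well behind it (y of offcut_mid in the frame of chute above 0.098 m and z of offcut_mid in the frame of chute below 0.115 m and y of blank_mid in the frame of chute above 0.165 m and value of joint pan below 0.08 rad), for 0.2 s.
2. the offcut lies in the scrap tray, let go (x of offcut_mid in the frame of scrap_tray between -0.085 and 0.085 m and y of offcut_mid in the frame of scrap_tray between -0.06 and 0.06 m and z of offcut_mid in the frame of scrap_tray below 0.045 m and linear speed of offcut below 0.05 m/s and contact force between the fingers and offcut below 0.1 N), for 0.2 s.
3. the pan is tipped to about 40 degrees (30 to 50) and held there for a moment (value of joint pan between 0.52 and 0.87 rad), for 0.3 s.
At the end, for the whole second after the job is handed in: The blank lies at rest in the chute against the stop (centre within 17 mm of touching it), the pan is back level (within 0.06 rad), the offcut lies at rest and released inside the scrap tray (centre within 85 mm and 60 mm of the tray's middle along its length and width, below the rim) (x of blank_mid in the frame of chute between -0.03 and 0.03 m and y of blank_mid in the frame of chute below -0.167 m and z of blank_mid in the frame of chute below 0.068 m and linear speed of each of blank, offcut below 0.05 m/s and value of joint pan below 0.06 rad and x of offcut_mid in the frame of scrap_tray between -0.085 and 0.085 m and y of offcut_mid in the frame of scrap_tray between -0.06 and 0.06 m and z of offcut_mid in the frame of scrap_tray below 0.045 m).
It fails at once if the bolt, the nut or the wooden block is shifted by more than 3 cm (distance of any of big_bolt, big_nut, wood_block from where it was at the start of the episode above 0.03 m).
It fails at once if the line reel or the glass tumbler is shifted by more than 3 cm (distance of any of line_reel, tumbler from where it was at the start of the episode above 0.03 m).
It fails at once if the tube already in the scrap tray is shifted by more than 4 cm (distance of tube_scrap from where it was at the start of the episode above 0.04 m).
It also fails if it takes over 72 s, if anything falls off the work surface, if the arm or the gripper's body presses on something with over 40 N, if the wrist force passes 120 N, or if a joint passes its speed limit or range.

## Working session

There is one attempt and no reset: what is moved stays moved. The work goes in short steps, Python scripts to look and compute and a tool call to move; the robot and the scene stay as the last step left them, time stands still between calls to the robot, and variables do not carry over. Pictures are saved under pics/ and viewed, and the job is handed in when it is done.

Besides the shell and the picture viewer there is one more tool, called after "Emit:" as name(argument=value, ...), one argument or row to a line, values as JSON. apply_moves: Moves the arm, as the interface text tells. Its arguments: {"type":"object","properties":{"increments":{"type":"array"},"claw":{"type":"number"}},"required":["increments"]}

```bash
mkdir -p pics; python3 - <<'E'
from workcell import ctrl
import cv2,numpy as np
s=ctrl.sense();print(s); print(ctrl.finger_overhang)
for n in("scene","top","wrist"):
    c=ctrl.capture(n);cv2.imwrite(f"pics/{n}0.png",c["color"][:,:,::-1]);
    print(n,{k:c[k] for k in c if k!="color"})
E
```

```text
{'time_s': 0.0, 'joint_positions': array([ 1.16537856e+00,  1.24500642e-01,  1.65168226e+00, -7.92999947e-06,
        1.36750308e+00, -8.26025859e-02]), 'joint_vel': array([ 0.00048425, -0.00016532,  0.0005446 ,  0.00026998, -0.00106775,
        0.00029959]), 'effort': array([-4.11410683e-04, -4.23611462e+01, -3.65450943e+01, -7.92224910e-05,
        6.98523276e-03, -1.19222946e-05]), 'ee_pos': array([0.20600344, 0.61587382, 0.244051  ]), 'orientation': array([ 1.60706778e-01,  9.87001639e-01, -1.01659690e-03, -2.49102351e-04]), 'wrist_force': array([ 0.48644482,  0.2531181 , -0.00069513]), 'wrist_torque': array([ 0.01810445,  0.0018718 , -0.03371454]), 'grip_width': 0.993823609010157}
0.014
scene {'fx': 367.2751754781343, 'fy': 367.2751754781343, 'cx': 257.4917887221982, 'cy': 188.91001169329238, 'k1': -0.11189703867006176, 'view': array([[-0.90221878, -0.43078595, -0.02060933,  0.50115756],
       [-0.25546566,  0.57231496, -0.77922582,  0.20602671],
       [ 0.34747456, -0.69776719, -0.62640432,  1.26201574],
       [ 0.        ,  0.        ,  0.        ,  1.        ]])}
top {'fx'
[... 156 characters left out ...]
100424e-01, -3.38141308e-04,
         4.21226651e-02],
       [-9.77005086e-01,  4.15384867e-02, -2.09130619e-01,
         5.53783550e-01],
       [ 2.08956536e-01, -8.53792584e-03, -9.77887657e-01,
         1.42101205e+00],
       [ 0.00000000e+00,  0.00000000e+00,  0.00000000e+00,
         1.00000000e+00]])}
wrist {'fx': 305.5912273099369, 'fy': 305.5912273099369, 'cx': 258.1102824430426, 'cy': 194.52993592744394, 'k1': -0.0645417934627091, 'view': array([[ 0.31803998,  0.94807485, -0.00215722, -0.64924468],
       [ 0.90795331, -0.30392434,  0.28853212, -0.03681602],
       [ 0.27289442, -0.0937234 , -0.95746779,  0.37896365],
       [ 0.        ,  0.        ,  0.        ,  1.        ]])}
```

View pics/scene0.png

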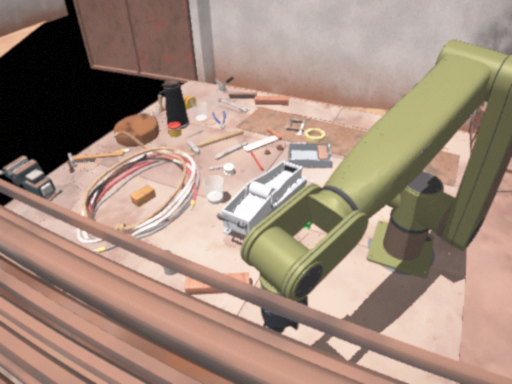

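View pics/top0.png

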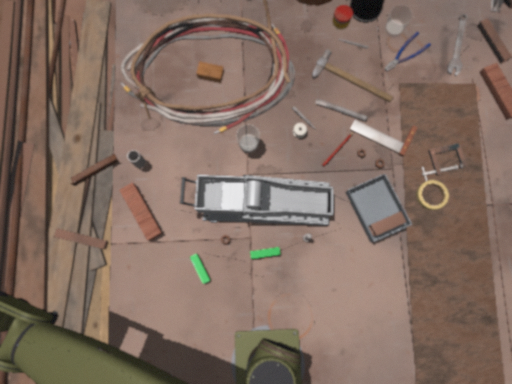

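View pics/wrist0.png

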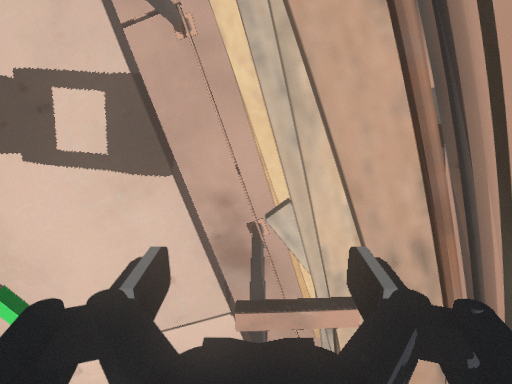

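The top view shows the chute spanning (195..333, 175..222) px with its pan and handle at left (183,190). The tray is at (378,208) and the wood block at (140,212). The green decoys are at (200,268) and (265,253). I'll zoom in next.

```bash
python3 - <<'E'
import cv2
a=cv2.imread("pics/top0.png")
cv2.imwrite("pics/topz.png",cv2.resize(a[160:260,170:350],None,fx=4.4,fy=4.4,interpolation=cv2.INTER_CUBIC))
cv2.imwrite("pics/topz2.png",cv2.resize(a[160:260,330:430],None,fx=5,fy=5,interpolation=cv2.INTER_CUBIC))
a=cv2.imread("pics/scene0.png")
cv2.imwrite("pics/scz.png",cv2.resize(a[130:250,200:350],None,fx=5,fy=5,interpolation=cv2.INTER_CUBIC))
E
```

```text
(no output)
```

View pics/topz.png

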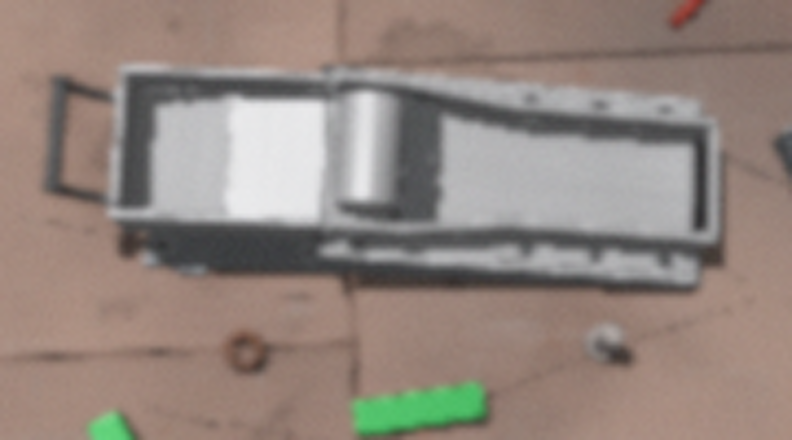

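View pics/topz2.png

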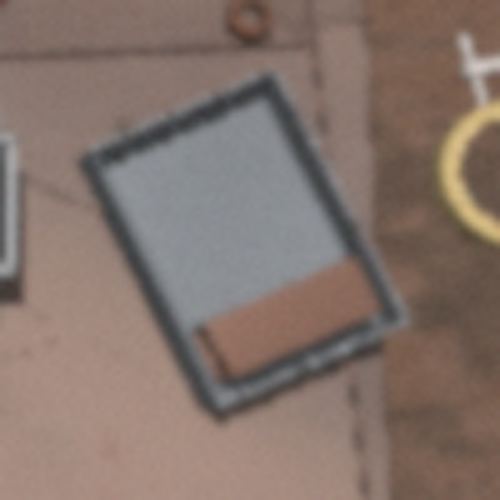

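View pics/scz.png

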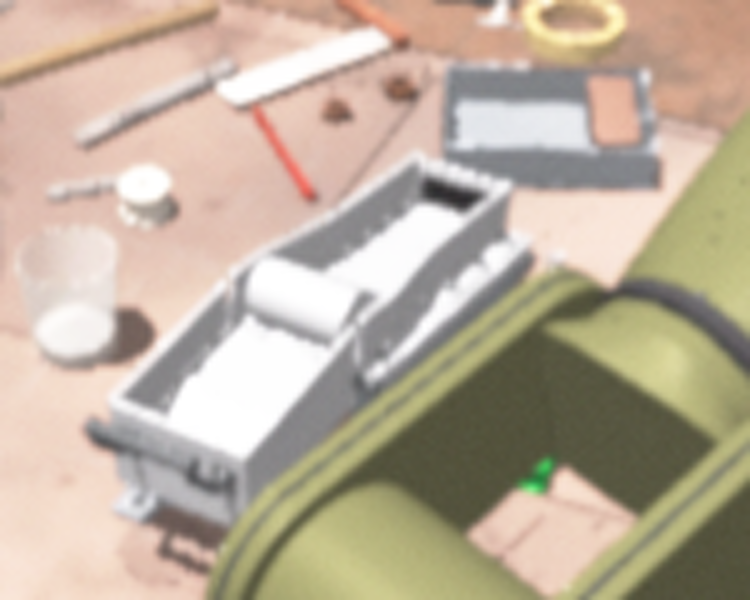

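```bash
cat > h.py <<'E'
import numpy as np,cv2
from scipy.optimize import least_squares
from scipy.spatial.transform import Rotation as R
def cam(c):
    K=np.array([[c["fx"],0,c["cx"]],[0,c["fy"],c["cy"]],[0,0,1.]]);V=c["view"];return K,np.array([c["k1"],0,0,0.]),V
def proj(c,P):
    K,d,V=cam(c);P=np.atleast_2d(np.asarray(P,float))
    return cv2.projectPoints(P,cv2.Rodrigues(V[:3,:3])[0],V[:3,3],K,d)[0][:,0]
def ray(c,uv,z):
    K,d,V=cam(c);q=cv2.undistortPoints(np.array(uv,float).reshape(-1,1,2),K,d)[:,0]
    o=-V[:3,:3].T@V[:3,3];D=np.c_[q,np.ones(len(q))]@V[:3,:3]
    return o+D*((z-o[2])/D[:,2])[:,None]
def pose(p,P):
    P=np.asarray(P,float);c,s=np.cos(p[2]),np.sin(p[2])
    return np.c_[p[0]+c*P[:,0]-s*P[:,1],p[1]+s*P[:,0]+c*P[:,1],P[:,2]]
def draw(img,c,p,segs,col,off,sc):
    for a,b in segs:
        uv=proj(c,pose(p,np.array([a,b])/1000.)); uv=((uv-off+.5)*sc-.5).round().astype(int)
        cv2.line(img,tuple(map(int,uv[0])),tuple(map(int,uv[1])),col,1)
def fl(y): return 85-.2126*(75-y)
CH=[((-42,266,143),(42,266,143)),((-52,147,85),(52,147,85)),((-52,77,85),(52,77,85)),((-42,-202,26),(42,-202,26)),
((-52,222,128),(52,222,128)),((-52,77,128),(-52,222,128)),((52,77,128),(52,222,128))]
for s in(-1,1):
    CH+=[((s*42,-202,68),(s*42,-52,fl(-52)+42)),((s*42,-52,fl(-52)+42),(s*52,26,fl(26)+42)),((s*52,26,fl(26)+42),(s*52,75,127)),((s*42,-202,26),(s*42,-52,58))]
TR=[((-95,-70,45),(95,-70,45)),((-95,70,45),(95,70,45)),((-95,-70,45),(-95,70,45)),((95,-70,45),(95,70,45))]
E
cat > f.py <<'E'
from h import *
from workcell import ctrl
c=ctrl.capture("top");a=c["color"][:,:,::-1].copy()
o=np.array([170,160]);
uv=np.array([(60,80),(52,188),(154,107),(150,205)])
P=np.array([(42,266,143),(-42,266,143)])/1000
# 4.4x zoom px; which x sign is up? world: up=+x ; chute +y ~ world +y => chute +x ~ world +x (up)
pts=[((60,80),(42,266,143)),((52,188),(-42,266,143)),((327,98),(52,77,85)),((323,220),(-52,77,85)),((693,140),(42,-202,26)),((690,235),(-42,-202,26))]
u=(np.array([p[0] for p in pts])+.5)/4.4-.5+o; M=np.array([p[1] for p in pts])/1000.
r=least_squares(lambda p:(proj(c,pose(p,M))-u).ravel(),[.5,.1,0],loss="soft_l1")
print(r.x,r.fun.reshape(-1,2).round(1))
tz=[((268,75),(0,0,0)),((88,158),0),((405,320),0),((218,412),0)]
u2=(np.array([t[0] for t in tz])+.5)/5-.5+np.array([330,160]);
# -x end is lower in image (tube). corners: top-right,top-left,bottom-right,bottom-left
for sgn in (1,):
    M2=np.array([(95,-70,45),(95,70,45),(-95,-70,45),(-95,70,45)])/1000.
    r2=least_squares(lambda p:(proj(c,pose(p,M2))-u2).ravel(),[.5,-.3,.5],loss="soft_l1");print(r2.x,r2.fun.reshape(-1,2).round(1))
z=cv2.resize(a[160:260,170:350],None,fx=4.4,fy=4.4,interpolation=cv2.INTER_CUBIC);draw(z,c,r.x,CH,(0,0,255),o,4.4);cv2.imwrite("pics/ov1.png",z)
z=cv2.resize(a[160:260,330:430],None,fx=5,fy=5,interpolation=cv2.INTER_CUBIC);draw(z,c,r2.x,TR,(0,0,255),np.array([330,160]),5);cv2.imwrite("pics/ov2.png",z)
c=ctrl.capture("scene");a=c["color"][:,:,::-1].copy()
z=cv2.resize(a[130:250,200:350],None,fx=5,fy=5,interpolation=cv2.INTER_CUBIC)
for p,S in((r.x,CH),(r2.x,TR)): draw(z,c,p,S,(0,0,255),np.array([200,130]),5)
cv2.imwrite("pics/ov3.png",z)
E
python3 f.py
```

```text
[ 0.5207609  -0.02198897 -0.0790722 ] [[ 0.4 -0.8]
 [ 0.3  0.8]
 [ 0.2 -1.7]
 [-0.2  1.9]
 [-0.7 -1.5]
 [-0.1  1.3]]
[ 0.47627446 -0.39040551  0.39536204] [[ 0.  -1. ]
 [-1.  -0.4]
 [ 0.6  0.8]
 [ 0.1  0.4]]
```

View pics/ov1.png

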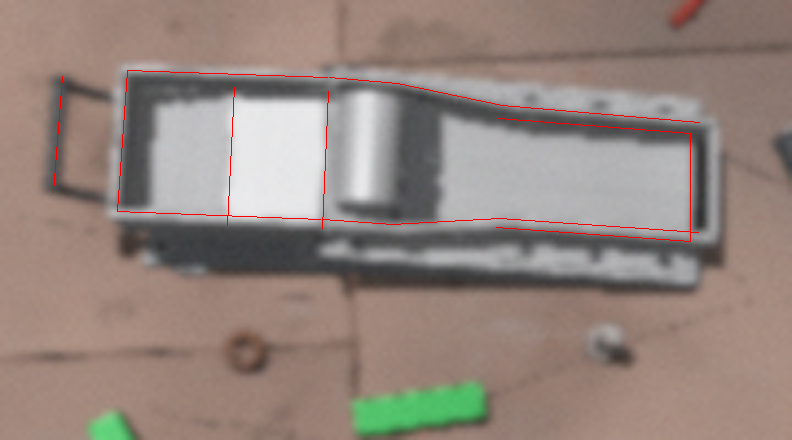

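View pics/ov2.png

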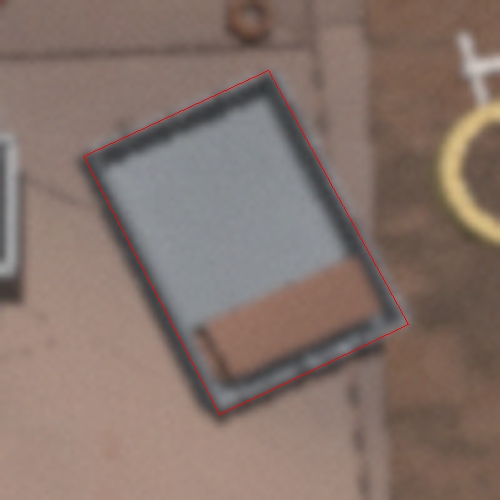

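View pics/ov3.png

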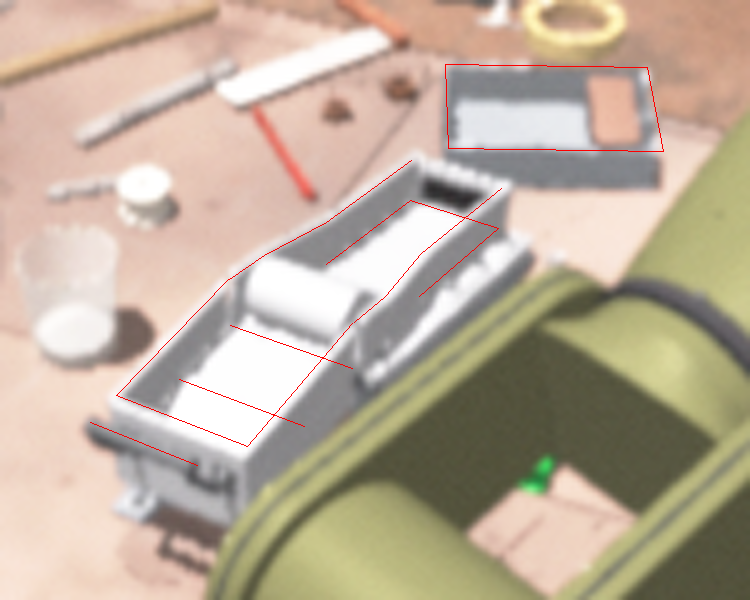

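```bash
cat > mv.py <<'E'
from h import *
from workcell import ctrl
import json
CHP=[0.5208,-0.0220,-0.0791]; TRP=[.4763,-.3904,.3954]
import os
if os.path.exists("poses.json"):
    d=json.load(open("poses.json"));CHP=d["c"];TRP=d["t"]
def Rz(a): return R.from_euler("z",a).as_matrix()
def ori(yaw_jaw,tilt_dir=0,tilt=0):
    """tool y at world yaw; tool z down, leaning by tilt towards world direction tilt_dir"""
    z=np.array([np.cos(tilt_dir)*np.sin(tilt),np.sin(tilt_dir)*np.sin(tilt),-np.cos(tilt)])
    y=np.array([np.cos(yaw_jaw),np.sin(yaw_jaw),0]);y-=z*(y@z);y/=np.linalg.norm(y)
    return np.c_[np.cross(y,z),y,z]
def W(p): return pose(CHP,[np.array(p)/1000.])[0]
def WT(p): return pose(TRP,[np.array(p)/1000.])[0]
def goto(P,M,verbose=True):
    s=ctrl.sense();C=R.from_quat(s["orientation"]).as_matrix()
    d=C.T@(np.array(P)-s["ee_pos"])*100;w=R.from_matrix(C.T@M).as_rotvec()
    n=max(np.linalg.norm(d)/4.17,np.degrees(np.linalg.norm(w))/7.16)
    print("x %.2f y %.2f z %.2f | wx %.3f wy %.3f wz %.3f  rows>=%.1f"%(*d,*w,n),"t",round(s["time_s"],2))
def st():
    s=ctrl.sense();C=R.from_quat(s["orientation"]).as_matrix()
    q=s["ee_pos"];c,sn=np.cos(CHP[2]),np.sin(CHP[2]);T=np.array([[c,sn,0],[-sn,c,0],[0,0,1]])
    o=np.array([CHP[0],CHP[1],0]);tip=q+.014*C[:,2]
    print("t",round(s["time_s"],2),"tcp chute",(T@(q-o)*1000).round(1),"tip",(T@(tip-o)*1000).round(1),"zaxis",(T@C[:,2]).round(3),"yaxis",(T@C[:,1]).round(3),"F",(T@s["wrist_force"]).round(1),"w",round(s["grip_width"],3),"j",s["joint_positions"].round(2))
def shot(n,name,box=None,sc=1,segs=True):
    c=ctrl.capture(n);a=c["color"][:,:,::-1].copy();x0,y0,x1,y1=box or(0,0,512,384)
    z=cv2.resize(a[y0:y1,x0:x1],None,fx=sc,fy=sc,interpolation=cv2.INTER_CUBIC)
    cv2.imwrite(f"pics/{name}_raw.png",z)
    if segs:
        for p,S in((CHP,CH),(TRP,TR)): draw(z,c,p,S,(0,0,255),np.array([x0,y0]),sc)
        cv2.imwrite(f"pics/{name}.png",z)
    return c
E
python3 - <<'E'
from mv import *
y=CHP[2]
goto(W([0,-70,240]),ori(y,y+np.pi/2,np.radians(20)))
E
```

```text
x -51.78 y -57.33 z 0.52 | wx -0.232 wy 0.297 wz 1.313  rows>=18.5 t 0.25
```

Emit:
apply_moves(
  increments=[
    {"x": -2.6, "y": -2.9, "wx": -0.012, "wy": 0.015, "wz": 0.065},
    {"x": -5.2, "y": -5.7, "wx": -0.023, "wy": 0.03, "wz": 0.13},
    {"x": -7.8, "y": -8.6, "wx": -0.035, "wy": 0.045, "wz": 0.197},
    {"x": -10.4, "y": -11.5, "wx": -0.046, "wy": 0.06, "wz": 0.263},
    {"x": -13, "y": -14.3, "wx": -0.058, "wy": 0.074, "wz": 0.328},
    {"x": -15.5, "y": -17.2, "wx": -0.07, "wy": 0.089, "wz": 0.394},
    {"x": -18.1, "y": -20, "wx": -0.081, "wy": 0.104, "wz": 0.46},
    {"x": -20.7, "y": -22.9, "wx": -0.093, "wy": 0.119, "wz": 0.525},
    {"x": -23.3, "y": -25.8, "wx": -0.104, "wy": 0.134, "wz": 0.59},
    {"x": -25.9, "y": -28.7, "wx": -0.116, "wy": 0.149, "wz": 0.656},
    {"x": -28.5, "y": -31.5, "wx": -0.128, "wy": 0.163, "wz": 0.722},
    {"x": -31.1, "y": -34.4, "wx": -0.139, "wy": 0.178, "wz": 0.788},
    {"x": -33.7, "y": -37.3, "wx": -0.151, "wy": 0.193, "wz": 0.853},
    {"x": -36.3, "y": -40.1, "wx": -0.162, "wy": 0.208, "wz": 0.919},
    {"x": -38.8, "y": -43, "wx": -0.174, "wy": 0.223, "wz": 0.985},
    {"x": -41.4, "y": -45.9, "wx": -0.186, "wy": 0.238, "wz": 1.05},
    {"x": -44, "y": -48.7, "wx": -0.197, "wy": 0.252, "wz": 1.116},
    {"x": -46.6, "y": -51.6, "wx": -0.209, "wy": 0.267, "wz": 1.182},
    {"x": -51.8, "y": -57.3, "z": 0.5, "wx": -0.232, "wy": 0.297, "wz": 1.313},
    {"x": -51.8, "y": -57.3, "z": 0.5, "wx": -0.232, "wy": 0.297, "wz": 1.313},
  ],
  claw=0.4,
)

```text
invalid input
```

```bash
python3 - <<'E'
from mv import *
st();y=CHP[2]
goto(W([0,-70,240]),ori(y,y+np.pi/2,np.radians(20)))
shot("wrist","w1",None,1.5);shot("scene","s1",(180,110,380,260),4)
E
```

```text
t 0.25 tcp chute [-364.1  611.3  244.7] tip [-364.1  611.3  230.7] zaxis [-0.    -0.001 -1.   ] yaxis [ 0.241  0.97  -0.001] F [-0.   0.3  0.1] w 0.999 j [ 1.17  0.12  1.65  0.    1.37 -0.08]
x -51.78 y -57.33 z 0.52 | wx -0.232 wy 0.297 wz 1.313  rows>=18.5 t 0.25
```

View pics/w1.png

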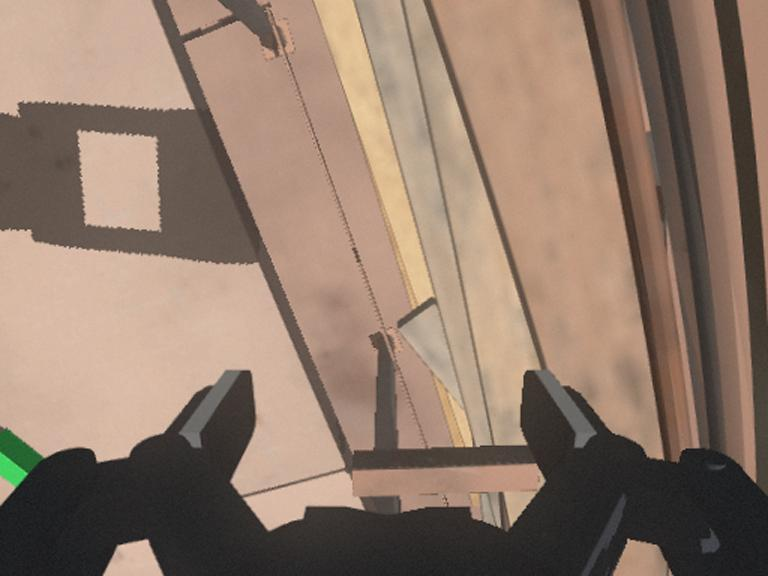

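View pics/s1.png

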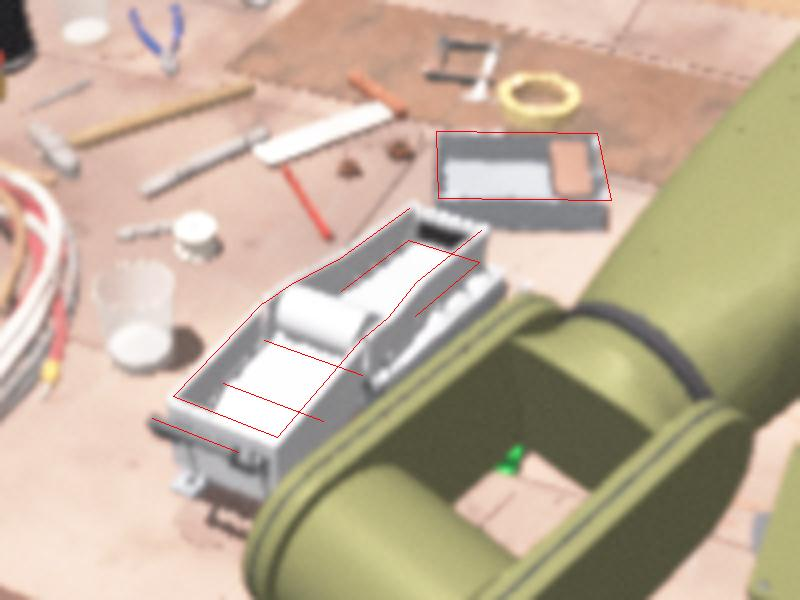

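The move was refused, so nothing moved. Possibly every row needs all six keys, so I'll try a small call with complete rows.

Emit:
apply_moves(
  increments=[
    {"x": -4.0, "y": -4.5, "z": 0.0, "wx": -0.012, "wy": 0.015, "wz": 0.065},
  ],
  claw=0.4,
)

```text
time_s: 0.43
ee_pos: [0.2207, 0.5815, 0.2438]
orientation: [0.191, 0.982, 0.007, -0.008]
wrist_force: [1.8, -1.2, 0.8]
grip_width: 0.883
```

```bash
python3 - <<'E'
from mv import *
st();y=CHP[2]
goto(W([0,-70,240]),ori(y,y+np.pi/2,np.radians(20)))
E
```

```text
t 0.43 tcp chute [-346.9  577.9  243.8] tip [-347.1  578.1  229.8] zaxis [-0.013  0.016 -1.   ] yaxis [0.3   0.954 0.012] F [ 1.9 -1.1  0.8] w 0.883 j [ 1.11  0.06  1.72  0.02  1.35 -0.08]
x -52.54 y -51.38 z -1.14 | wx -0.222 wy 0.279 wz 1.251  rows>=17.6 t 0.43
```

Emit:
apply_moves(
  increments=[
    {"x": -26, "y": -25.5, "z": -0.5, "wx": -0.11, "wy": 0.14, "wz": 0.62},
    {"x": -26, "y": -25.5, "z": -0.5, "wx": -0.11, "wy": 0.14, "wz": 0.62},
    {"x": -26, "y": -25.5, "z": -0.5, "wx": -0.11, "wy": 0.14, "wz": 0.62},
    {"x": -26, "y": -25.5, "z": -0.5, "wx": -0.11, "wy": 0.14, "wz": 0.62},
    {"x": -26, "y": -25.5, "z": -0.5, "wx": -0.11, "wy": 0.14, "wz": 0.62},
    {"x": -26, "y": -25.5, "z": -0.5, "wx": -0.11, "wy": 0.14, "wz": 0.62},
    {"x": -26, "y": -25.5, "z": -0.5, "wx": -0.11, "wy": 0.14, "wz": 0.62},
    {"x": -26, "y": -25.5, "z": -0.5, "wx": -0.11, "wy": 0.14, "wz": 0.62},
    {"x": -52.5, "y": -51.4, "z": -1.1, "wx": -0.222, "wy": 0.279, "wz": 1.251},
    {"x": -52.5, "y": -51.4, "z": -1.1, "wx": -0.222, "wy": 0.279, "wz": 1.251},
    {"x": -52.5, "y": -51.4, "z": -1.1, "wx": -0.222, "wy": 0.279, "wz": 1.251},
    {"x": -52.5, "y": -51.4, "z": -1.1, "wx": -0.222, "wy": 0.279, "wz": 1.251},
    {"x": -52.5, "y": -51.4, "z": -1.1, "wx": -0.222, "wy": 0.279, "wz": 1.251},
    {"x": -52.5, "y": -51.4, "z": -1.1, "wx": -0.222, "wy": 0.279, "wz": 1.251},
    {"x": -52.5, "y": -51.4, "z": -1.1, "wx": -0.222, "wy": 0.279, "wz": 1.251},
    {"x": -52.5, "y": -51.4, "z": -1.1, "wx": -0.222, "wy": 0.279, "wz": 1.251},
    {"x": -52.5, "y": -51.4, "z": -1.1, "wx": -0.222, "wy": 0.279, "wz": 1.251},
    {"x": -52.5, "y": -51.4, "z": -1.1, "wx": -0.222, "wy": 0.279, "wz": 1.251},
    {"x": -52.5, "y": -51.4, "z": -1.1, "wx": -0.222, "wy": 0.279, "wz": 1.251},
    {"x": -52.5, "y": -51.4, "z": -1.1, "wx": -0.222, "wy": 0.279, "wz": 1.251},
  ],
)

```text
time_s: 2.1
ee_pos: [0.5145, -0.0975, 0.2421]
orientation: [0.725, 0.666, 0.128, -0.117]
wrist_force: [0.2, -0.3, 0.1]
grip_width: 0.397
```

```bash
python3 - <<'E'
from mv import *
st();y=CHP[2]
goto(W([0,-70,240]),ori(y,y+np.pi/2,np.radians(20)))
shot("wrist","w1",None,1.5);shot("scene","s1",(180,110,380,260),4)
E
```

```text
t 2.1 tcp chute [ -0.3 -75.7 242.1] tip [ -0.3 -70.9 228.9] zaxis [ 0.003  0.342 -0.94 ] yaxis [ 1.    -0.006  0.001] F [ 0.2 -0.2  0.1] w 0.397 j [-0.45 -0.11  1.92  0.33  1.47 -0.42]
x 0.47 y 0.03 z 0.39 | wx 0.003 wy -0.000 wz -0.005  rows>=0.1 t 2.1
```

View pics/w1.png

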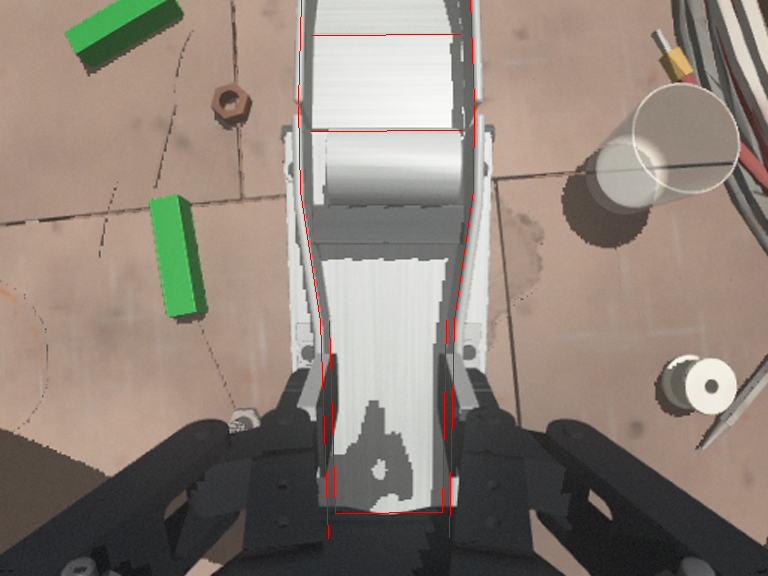

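View pics/s1.png

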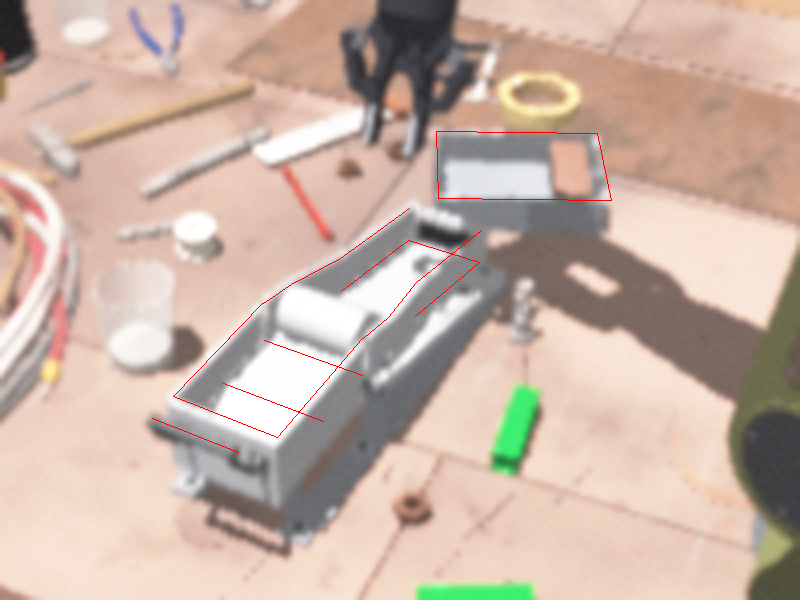

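```bash
cat >> mv.py <<'E'
def push(y,clr,t=20):
    a=CHP[2];M=ori(a,a+np.pi/2,np.radians(t));f=fl(y) if y<75 else 85
    tip=W([0,y,f+clr]);goto(tip-.014*M[:,2],M)
E
python3 - <<'E'
from mv import *
push(-38,30);push(-38,7)
E
```

```text
x -1.79 y 0.08 z 14.04 | wx 0.002 wy -0.000 wz -0.003  rows>=3.4 t 2.2
x -2.58 y 0.07 z 16.20 | wx 0.002 wy -0.000 wz -0.003  rows>=3.9 t 2.2
```

Emit:
apply_moves(
  increments=[
    {"x": -1.8, "y": 0.1, "z": 4, "wx": 0.0, "wy": 0.0, "wz": 0.0},
    {"x": -1.8, "y": 0.1, "z": 8, "wx": 0.0, "wy": 0.0, "wz": 0.0},
    {"x": -1.8, "y": 0.1, "z": 11, "wx": 0.0, "wy": 0.0, "wz": 0.0},
    {"x": -1.8, "y": 0.1, "z": 13, "wx": 0.0, "wy": 0.0, "wz": 0.0},
    {"x": -2.0, "y": 0.1, "z": 14.5, "wx": 0.0, "wy": 0.0, "wz": 0.0},
    {"x": -2.3, "y": 0.1, "z": 15.5, "wx": 0.0, "wy": 0.0, "wz": 0.0},
    {"x": -2.6, "y": 0.1, "z": 16.1, "wx": 0.0, "wy": 0.0, "wz": 0.0},
    {"x": -2.6, "y": 0.1, "z": 16.1, "wx": 0.0, "wy": 0.0, "wz": 0.0},
  ],
)

```text
time_s: 2.87
ee_pos: [0.5173, -0.0651, 0.0813]
orientation: [0.724, 0.667, 0.128, -0.118]
wrist_force: [0.4, -0.2, -0.2]
grip_width: 0.398
```

```bash
python3 - <<'E'
from mv import *
st()
shot("wrist","w2",None,1.5);shot("scene","s2",(210,140,330,230),6)
E
```

```text
t 2.87 tcp chute [ -0.1 -43.3  81.3] tip [ -0.1 -38.5  68.1] zaxis [ 0.001  0.342 -0.94 ] yaxis [ 1.    -0.002  0.   ] F [ 0.4 -0.1 -0.2] w 0.398 j [-0.39  0.05  2.05  0.36  1.17 -0.48]
```

View pics/w2_raw.png

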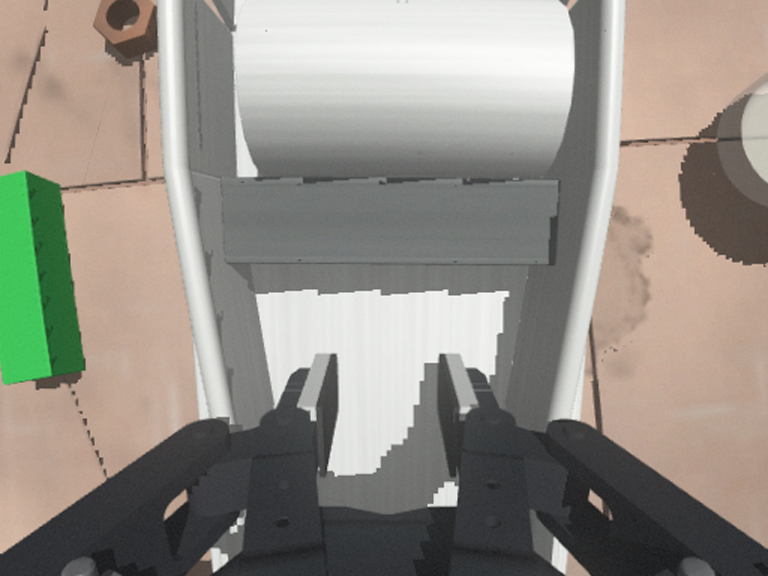

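View pics/s2_raw.png

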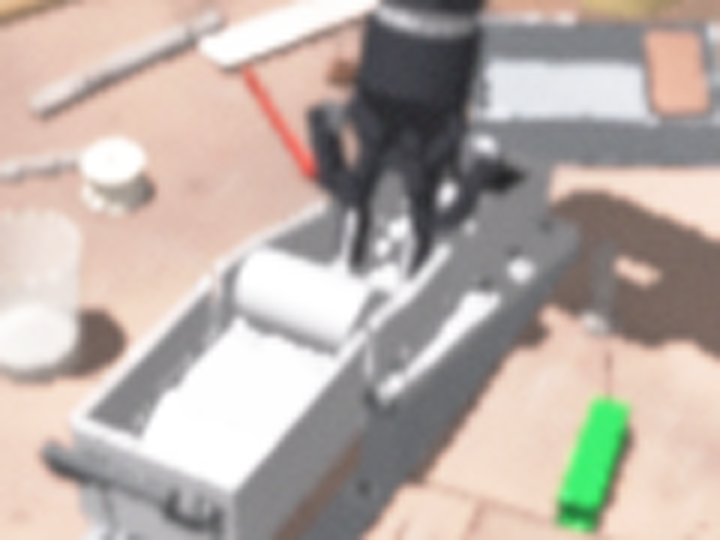

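The wrist view shows the offcut square across the lane (222..558, 180..265 px). The fingers are centred behind it, with their midpoint near x = 388. I'll start pushing up the slope now.

Emit:
apply_moves(
  increments=[
    {"x": 0.5, "y": 0.0, "z": 0.07, "wx": 0.0, "wy": 0.0, "wz": 0.0},
    {"x": 1.0, "y": 0.0, "z": 0.14, "wx": 0.0, "wy": 0.0, "wz": 0.0},
    {"x": 1.5, "y": 0.0, "z": 0.21, "wx": 0.0, "wy": 0.0, "wz": 0.0},
    {"x": 1.8, "y": 0.0, "z": 0.25, "wx": 0.0, "wy": 0.0, "wz": 0.0},
    {"x": 2.1, "y": 0.0, "z": 0.3, "wx": 0.0, "wy": 0.0, "wz": 0.0},
    {"x": 2.4, "y": 0.0, "z": 0.34, "wx": 0.0, "wy": 0.0, "wz": 0.0},
    {"x": 2.7, "y": 0.0, "z": 0.38, "wx": 0.0, "wy": 0.0, "wz": 0.0},
    {"x": 3.0, "y": 0.0, "z": 0.42, "wx": 0.0, "wy": 0.0, "wz": 0.0},
    {"x": 3.3, "y": 0.0, "z": 0.46, "wx": 0.0, "wy": 0.0, "wz": 0.0},
    {"x": 3.6, "y": 0.0, "z": 0.5, "wx": 0.0, "wy": 0.0, "wz": 0.0},
    {"x": 3.9, "y": 0.0, "z": 0.54, "wx": 0.0, "wy": 0.0, "wz": 0.0},
  ],
)

```text
time_s: 3.88
ee_pos: [0.5212, -0.0275, 0.0903]
orientation: [0.725, 0.667, 0.128, -0.117]
wrist_force: [-0.3, -0.7, -1.0]
grip_width: 0.4
```

```bash
python3 - <<'E'
from mv import *
st()
shot("wrist","w3",None,1.5)
E
```

```text
t 3.88 tcp chute [ 0.9 -5.5 90.3] tip [ 0.9 -0.7 77.1] zaxis [ 0.003  0.341 -0.94 ] yaxis [ 1.    -0.004  0.002] F [-0.2 -0.7 -1. ] w 0.4 j [-0.33  0.03  2.06  0.37  1.17 -0.41]
```

View pics/w3.png

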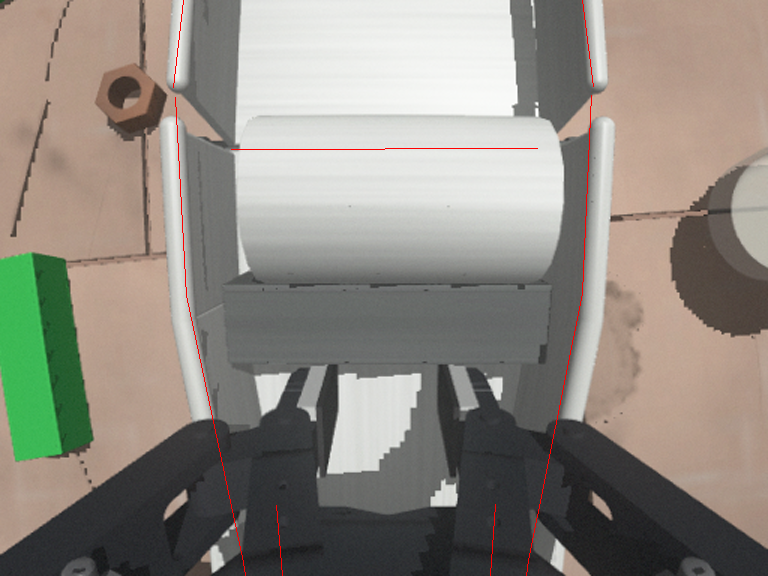

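Emit:
apply_moves(
  increments=[
    {"x": 0.38, "y": 0.0, "z": 0.05, "wx": 0.0, "wy": 0.0, "wz": 0.0},
    {"x": 0.76, "y": 0.0, "z": 0.1, "wx": 0.0, "wy": 0.0, "wz": 0.0},
    {"x": 1.14, "y": 0.0, "z": 0.16, "wx": 0.0, "wy": 0.0, "wz": 0.0},
    {"x": 1.52, "y": 0.0, "z": 0.21, "wx": 0.0, "wy": 0.0, "wz": 0.0},
    {"x": 1.9, "y": 0.0, "z": 0.26, "wx": 0.0, "wy": 0.0, "wz": 0.0},
    {"x": 2.28, "y": 0.0, "z": 0.32, "wx": 0.0, "wy": 0.0, "wz": 0.0},
    {"x": 2.66, "y": 0.0, "z": 0.37, "wx": 0.0, "wy": 0.0, "wz": 0.0},
    {"x": 3.04, "y": 0.0, "z": 0.43, "wx": 0.0, "wy": 0.0, "wz": 0.0},
    {"x": 3.42, "y": 0.0, "z": 0.48, "wx": 0.0, "wy": 0.0, "wz": 0.0},
    {"x": 3.8, "y": 0.0, "z": 0.53, "wx": 0.0, "wy": 0.0, "wz": 0.0},
    {"x": 4.18, "y": 0.0, "z": 0.59, "wx": 0.0, "wy": 0.0, "wz": 0.0},
    {"x": 4.56, "y": 0.0, "z": 0.64, "wx": 0.0, "wy": 0.0, "wz": 0.0},
    {"x": 4.94, "y": 0.0, "z": 0.69, "wx": 0.0, "wy": 0.0, "wz": 0.0},
    {"x": 5.32, "y": 0.0, "z": 0.75, "wx": 0.0, "wy": 0.0, "wz": 0.0},
  ],
)

```text
time_s: 5.1
ee_pos: [0.5257, 0.0251, 0.1018]
orientation: [0.724, 0.667, 0.128, -0.117]
wrist_force: [0.6, -1.1, -1.2]
grip_width: 0.402
```

```bash
python3 - <<'E'
from mv import *
st()
shot("wrist","w4",None,1.5)
E
```

```text
t 5.1 tcp chute [  1.2  47.3 101.8] tip [ 1.3 52.1 88.6] zaxis [ 0.003  0.342 -0.94 ] yaxis [ 1.    -0.004  0.002] F [ 0.7 -1.1 -1.2] w 0.402 j [-0.23 -0.    2.07  0.38  1.15 -0.31]
```

View pics/w4.png

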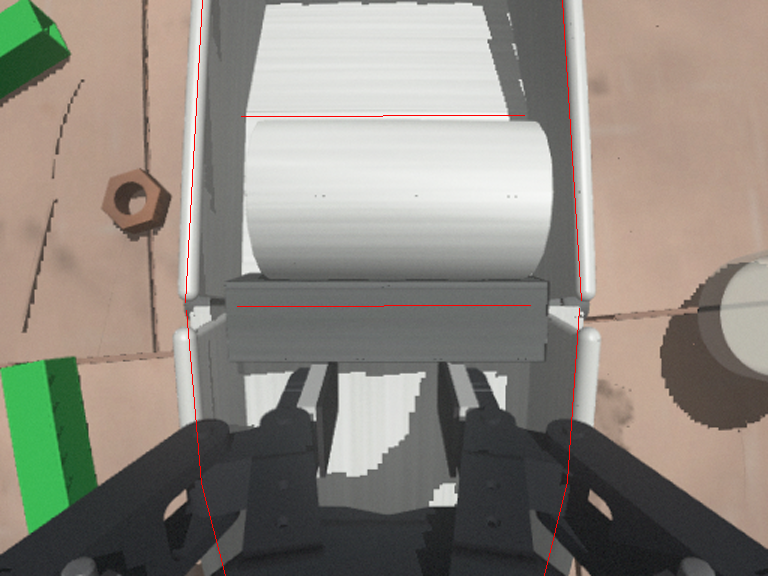

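Emit:
apply_moves(
  increments=[
    {"x": 0.33, "y": 0.0, "z": 0.05, "wx": 0.0, "wy": 0.0, "wz": 0.0},
    {"x": 0.66, "y": 0.0, "z": 0.09, "wx": 0.0, "wy": 0.0, "wz": 0.0},
    {"x": 1.0, "y": 0.0, "z": 0.14, "wx": 0.0, "wy": 0.0, "wz": 0.0},
    {"x": 1.33, "y": 0.0, "z": 0.19, "wx": 0.0, "wy": 0.0, "wz": 0.0},
    {"x": 1.66, "y": 0.0, "z": 0.23, "wx": 0.0, "wy": 0.0, "wz": 0.0},
    {"x": 2.0, "y": 0.0, "z": 0.28, "wx": 0.0, "wy": 0.0, "wz": 0.0},
    {"x": 2.33, "y": 0.0, "z": 0.33, "wx": 0.0, "wy": 0.0, "wz": 0.0},
    {"x": 2.56, "y": 0.0, "z": 0.41, "wx": 0.0, "wy": 0.0, "wz": 0.0},
    {"x": 2.8, "y": 0.0, "z": 0.5, "wx": 0.0, "wy": 0.0, "wz": 0.0},
    {"x": 3.04, "y": 0.0, "z": 0.58, "wx": 0.0, "wy": 0.0, "wz": 0.0},
    {"x": 3.28, "y": 0.0, "z": 0.67, "wx": 0.0, "wy": 0.0, "wz": 0.0},
    {"x": 3.5, "y": 0.0, "z": 0.75, "wx": 0.0, "wy": 0.0, "wz": 0.0},
    {"x": 3.7, "y": 0.0, "z": 0.82, "wx": 0.0, "wy": 0.0, "wz": 0.0},
    {"x": 3.9, "y": 0.0, "z": 0.89, "wx": 0.0, "wy": 0.0, "wz": 0.0},
    {"x": 4.1, "y": 0.0, "z": 0.96, "wx": 0.0, "wy": 0.0, "wz": 0.0},
  ],
)

```text
time_s: 6.4
ee_pos: [0.5291, 0.0667, 0.1066]
orientation: [0.724, 0.667, 0.128, -0.117]
wrist_force: [0.2, -1.2, 0.3]
grip_width: 0.397
```

```bash
python3 - <<'E'
from mv import *
st()
shot("wrist","w5",None,1.5)
E
```

```text
t 6.4 tcp chute [  1.3  89.  106.6] tip [ 1.3 93.8 93.4] zaxis [ 0.003  0.342 -0.94 ] yaxis [ 1.    -0.004  0.002] F [ 0.3 -1.2  0.3] w 0.397 j [-0.15 -0.01  2.06  0.39  1.14 -0.24]
```

View pics/w5.png

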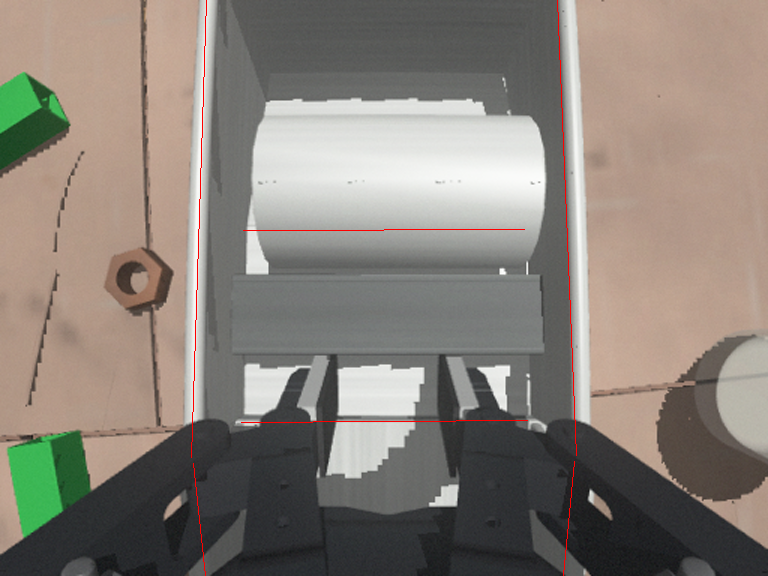

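Emit:
apply_moves(
  increments=[
    {"x": 0.19, "y": 0.0, "z": 0.07, "wx": 0.0, "wy": 0.0, "wz": 0.0},
    {"x": 0.38, "y": 0.0, "z": 0.14, "wx": 0.0, "wy": 0.0, "wz": 0.0},
    {"x": 0.38, "y": 0.0, "z": 0.14, "wx": 0.0, "wy": 0.0, "wz": 0.0},
    {"x": 0.38, "y": 0.0, "z": 0.14, "wx": 0.0, "wy": 0.0, "wz": 0.0},
    {"x": 0.38, "y": 0.0, "z": 0.14, "wx": 0.0, "wy": 0.0, "wz": 0.0},
  ],
)

```text
time_s: 6.87
ee_pos: [0.5293, 0.0706, 0.1064]
orientation: [0.724, 0.667, 0.128, -0.117]
wrist_force: [0.4, -0.2, -1.2]
grip_width: 0.405
```

```bash
python3 - <<'E'
from mv import *
st()
c=shot("wrist","w6",None,1.5)
def inch(p): 
    q=p-np.array([CHP[0],CHP[1],0]);a=CHP[2];return np.c_[q[:,0]*np.cos(a)+q[:,1]*np.sin(a),-q[:,0]*np.sin(a)+q[:,1]*np.cos(a),q[:,2]]*1000
print(inch(ray(c,[(235/1.5,276/1.5),(542/1.5,276/1.5),(235/1.5,352/1.5),(542/1.5,352/1.5)],.110)).round(1))
E
```

```text
t 6.87 tcp chute [  1.2  93.  106.4] tip [ 1.2 97.8 93.3] zaxis [ 0.003  0.342 -0.94 ] yaxis [ 1.    -0.004  0.002] F [ 0.4 -0.2 -1.2] w 0.405 j [-0.14 -0.01  2.06  0.39  1.13 -0.23]
[[-46.3 131.5 110. ]
 [ 49.6 131.1 110. ]
 [-46.  107.9 110. ]
 [ 49.1 107.4 110. ]]
```

View pics/w6.png

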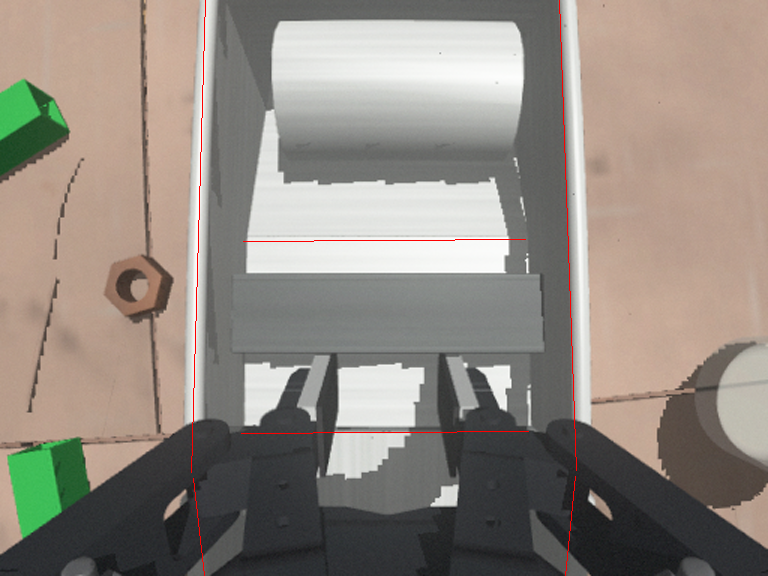

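The offcut lies flat on the pan with its centre near y = 119 mm, x = 1.5 mm, and the blank is in the well. Next I back off, rise, turn the jaws and grip it.

```bash
python3 - <<'E'
from mv import *
a=CHP[2]
goto(W([1.5,80,180]),ori(a,a+np.pi/2,np.radians(20)))
goto(W([1.5,119.5,180]),ori(a+np.pi/2))
E
```

```text
x 1.30 y 0.05 z -7.36 | wx 0.003 wy 0.000 wz -0.003  rows>=1.8 t 6.92
x 5.01 y 0.04 z -6.01 | wx 0.276 wy -0.272 wz -1.557  rows>=12.8 t 6.92
```

Emit:
apply_moves(
  increments=[
    {"x": -1.0, "y": 0.0, "z": -0.4, "wx": 0.0, "wy": 0.0, "wz": 0.0},
    {"x": 0.0, "y": 0.0, "z": -3.5, "wx": 0.0, "wy": 0.0, "wz": 0.0},
    {"x": 1.3, "y": 0.0, "z": -7.4, "wx": 0.0, "wy": 0.0, "wz": 0.0},
    {"x": 5.0, "y": 0.0, "z": -6.0, "wx": 0.276, "wy": -0.272, "wz": -1.557},
    {"x": 5.0, "y": 0.0, "z": -6.0, "wx": 0.276, "wy": -0.272, "wz": -1.557},
    {"x": 5.0, "y": 0.0, "z": -6.0, "wx": 0.276, "wy": -0.272, "wz": -1.557},
    {"x": 5.0, "y": 0.0, "z": -6.0, "wx": 0.276, "wy": -0.272, "wz": -1.557},
    {"x": 5.0, "y": 0.0, "z": -6.0, "wx": 0.276, "wy": -0.272, "wz": -1.557},
    {"x": 5.0, "y": 0.0, "z": -6.0, "wx": 0.276, "wy": -0.272, "wz": -1.557},
    {"x": 5.0, "y": 0.0, "z": -6.0, "wx": 0.276, "wy": -0.272, "wz": -1.557},
    {"x": 5.0, "y": 0.0, "z": -6.0, "wx": 0.276, "wy": -0.272, "wz": -1.557},
    {"x": 5.0, "y": 0.0, "z": -6.0, "wx": 0.276, "wy": -0.272, "wz": -1.557},
    {"x": 5.0, "y": 0.0, "z": -6.0, "wx": 0.276, "wy": -0.272, "wz": -1.557},
    {"x": 5.0, "y": 0.0, "z": -6.0, "wx": 0.276, "wy": -0.272, "wz": -1.557},
    {"x": 5.0, "y": 0.0, "z": -6.0, "wx": 0.276, "wy": -0.272, "wz": -1.557},
    {"x": 5.0, "y": 0.0, "z": -6.0, "wx": 0.276, "wy": -0.272, "wz": -1.557},
    {"x": 5.0, "y": 0.0, "z": -6.0, "wx": 0.276, "wy": -0.272, "wz": -1.557},
    {"x": 5.0, "y": 0.0, "z": -6.0, "wx": 0.276, "wy": -0.272, "wz": -1.557},
  ],
  claw=0.6,
)

```text
time_s: 8.42
ee_pos: [0.5313, 0.0966, 0.18]
orientation: [0.041, 0.999, 0.0, -0.0]
wrist_force: [-0.8, 0.8, -0.1]
grip_width: 0.602
```

```bash
python3 - <<'E'
from mv import *
st()
a=CHP[2]
goto(W([1.5,119.5,103]),ori(a+np.pi/2))
c=shot("wrist","w7",None,1.5);shot("top","t7",(170,150,330,250),5);
E
```

```text
t 8.42 tcp chute [  1.1 119.  180. ] tip [  1.1 119.  166. ] zaxis [-0.  0. -1.] yaxis [0.002 1.    0.   ] F [-0.8  0.8 -0.1] w 0.602 j [ 0.08 -0.07  1.96  0.    1.25 -1.41]
x -0.04 y 0.05 z 7.70 | wx 0.000 wy -0.000 wz -0.002  rows>=1.8 t 8.42
```

View pics/w7.png

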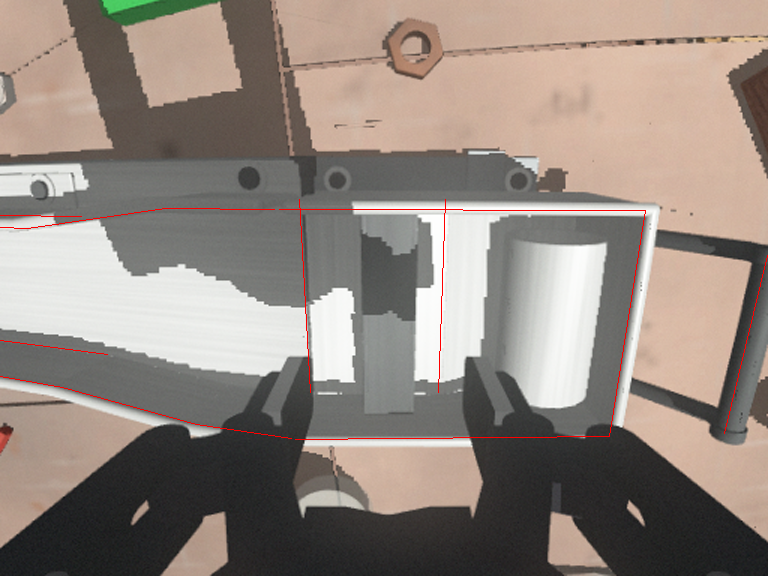

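View pics/t7.png

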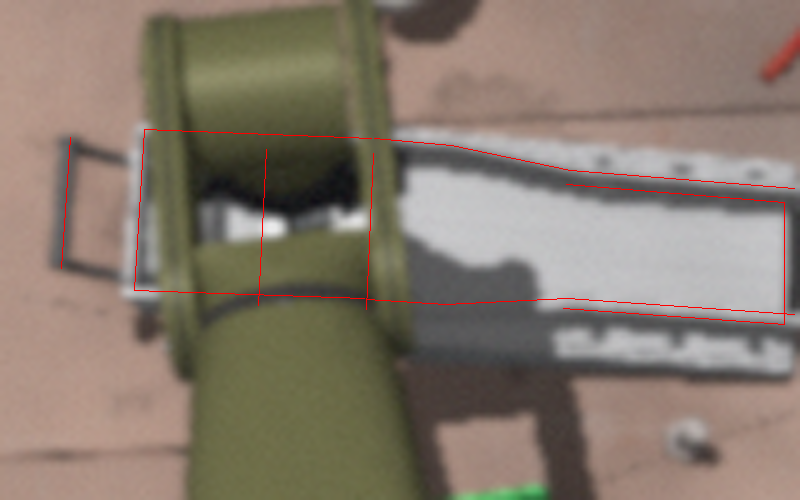

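The fingers straddle the offcut evenly: it spans 362..415 px and the finger midpoint is near 386. The blank sits in the well. I'll descend and grip.

Emit:
apply_moves(
  increments=[
    {"x": 0.0, "y": 0.05, "z": 3.0, "wx": 0.0, "wy": 0.0, "wz": 0.0},
    {"x": 0.0, "y": 0.05, "z": 5.5, "wx": 0.0, "wy": 0.0, "wz": 0.0},
    {"x": 0.0, "y": 0.05, "z": 7.0, "wx": 0.0, "wy": 0.0, "wz": 0.0},
    {"x": 0.0, "y": 0.05, "z": 7.7, "wx": 0.0, "wy": 0.0, "wz": 0.0},
    {"x": 0.0, "y": 0.05, "z": 7.7, "wx": 0.0, "wy": 0.0, "wz": 0.0},
    {"x": 0.0, "y": 0.05, "z": 7.7, "wx": 0.0, "wy": 0.0, "wz": 0.0},
  ],
)

```text
time_s: 9.02
ee_pos: [0.5319, 0.0972, 0.1034]
orientation: [0.04, 0.999, -0.0, 0.0]
wrist_force: [-0.2, 0.3, 0.4]
grip_width: 0.597
```

Emit:
apply_moves(
  increments=[
    {"x": 0.0, "y": 0.0, "z": 0.0, "wx": 0.0, "wy": 0.0, "wz": 0.0},
    {"x": 0.0, "y": 0.0, "z": 0.0, "wx": 0.0, "wy": 0.0, "wz": 0.0},
    {"x": 0.0, "y": 0.0, "z": 0.0, "wx": 0.0, "wy": 0.0, "wz": 0.0},
    {"x": 0.0, "y": 0.0, "z": 0.0, "wx": 0.0, "wy": 0.0, "wz": 0.0},
    {"x": 0.0, "y": 0.0, "z": 0.0, "wx": 0.0, "wy": 0.0, "wz": 0.0},
    {"x": 0.0, "y": 0.0, "z": 0.0, "wx": 0.0, "wy": 0.0, "wz": 0.0},
    {"x": 0.0, "y": 0.0, "z": 0.0, "wx": 0.0, "wy": 0.0, "wz": 0.0},
    {"x": 0.0, "y": 0.0, "z": 0.0, "wx": 0.0, "wy": 0.0, "wz": 0.0},
  ],
  claw=0.0,
)

```text
time_s: 9.68
ee_pos: [0.5328, 0.0975, 0.1049]
orientation: [0.039, 0.999, 0.0, 0.002]
wrist_force: [-0.9, -0.9, 6.3]
grip_width: 0.278
```

```bash
python3 - <<'E'
from mv import *
st()
E
```

```text
t 9.68 tcp chute [  2.5 120.1 104.9] tip [  2.6 120.1  90.9] zaxis [ 0.003  0.    -1.   ] yaxis [-0.  1.  0.] F [-0.8 -1.   6.3] w 0.278 j [ 0.08  0.02  2.01 -0.    1.11 -1.41]
```

Emit:
apply_moves(
  increments=[
    {"x": 0.0, "y": 0.0, "z": -1.0, "wx": 0.0, "wy": 0.0, "wz": 0.0},
    {"x": 0.0, "y": 0.0, "z": -3.0, "wx": 0.0, "wy": 0.0, "wz": 0.0},
    {"x": 0.0, "y": 0.0, "z": -6.0, "wx": 0.0, "wy": 0.0, "wz": 0.0},
    {"x": 0.0, "y": 0.0, "z": -9.0, "wx": 0.0, "wy": 0.0, "wz": 0.0},
    {"x": 0.0, "y": 0.0, "z": -11.0, "wx": 0.0, "wy": 0.0, "wz": 0.0},
    {"x": 0.0, "y": 0.0, "z": -11.0, "wx": 0.0, "wy": 0.0, "wz": 0.0},
  ],
)

```text
time_s: 10.18
ee_pos: [0.534, 0.0977, 0.2191]
orientation: [0.039, 0.999, 0.001, 0.005]
wrist_force: [1.2, 0.7, -0.4]
grip_width: 0.274
```

```bash
python3 - <<'E'
from mv import *
st();a=TRP[2]
goto(WT([46,0,170]),ori(a))
shot("wrist","w8",None,1.5)
E
```

```text
t 10.18 tcp chute [  3.7 120.4 219.1] tip [  3.8 120.4 205.1] zaxis [ 0.009  0.001 -1.   ] yaxis [-0.     1.     0.001] F [ 1.1  0.8 -0.4] w 0.274 j [ 0.08 -0.1   1.92 -0.    1.31 -1.41]
x -2.13 y -47.02 z 4.86 | wx 0.006 wy 0.008 wz 1.097  rows>=11.3 t 10.18
```

View pics/w8_raw.png

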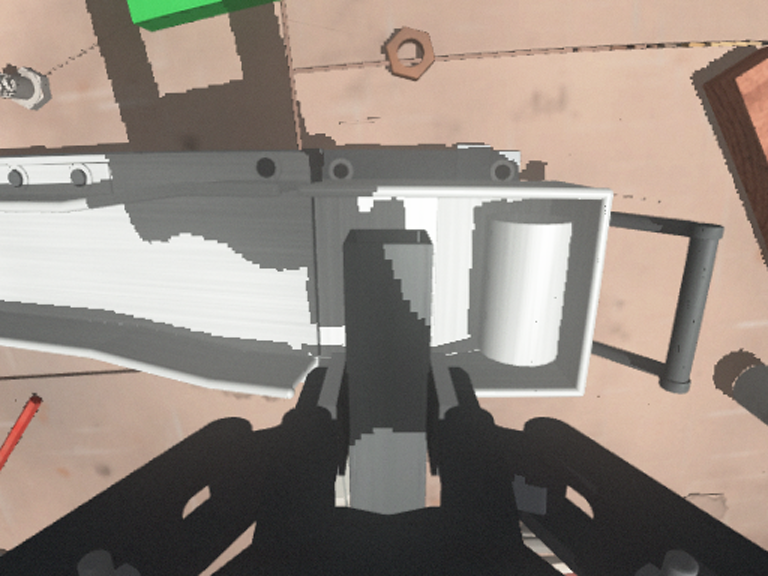

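Emit:
apply_moves(
  increments=[
    {"x": -2.1, "y": -47.0, "z": 0.0, "wx": 0.006, "wy": 0.008, "wz": 1.097},
    {"x": -2.1, "y": -47.0, "z": 0.0, "wx": 0.006, "wy": 0.008, "wz": 1.097},
    {"x": -2.1, "y": -47.0, "z": 0.0, "wx": 0.006, "wy": 0.008, "wz": 1.097},
    {"x": -2.1, "y": -47.0, "z": 0.0, "wx": 0.006, "wy": 0.008, "wz": 1.097},
    {"x": -2.1, "y": -47.0, "z": 0.0, "wx": 0.006, "wy": 0.008, "wz": 1.097},
    {"x": -2.1, "y": -47.0, "z": 0.0, "wx": 0.006, "wy": 0.008, "wz": 1.097},
    {"x": -2.1, "y": -47.0, "z": 0.0, "wx": 0.006, "wy": 0.008, "wz": 1.097},
    {"x": -2.1, "y": -47.0, "z": 0.0, "wx": 0.006, "wy": 0.008, "wz": 1.097},
    {"x": -2.1, "y": -47.0, "z": 0.0, "wx": 0.006, "wy": 0.008, "wz": 1.097},
    {"x": -2.1, "y": -47.0, "z": 0.0, "wx": 0.006, "wy": 0.008, "wz": 1.097},
    {"x": -2.1, "y": -47.0, "z": 2.0, "wx": 0.006, "wy": 0.008, "wz": 1.097},
    {"x": -2.1, "y": -47.0, "z": 4.8, "wx": 0.006, "wy": 0.008, "wz": 1.097},
    {"x": -2.1, "y": -47.0, "z": 4.8, "wx": 0.006, "wy": 0.008, "wz": 1.097},
    {"x": -2.1, "y": -47.0, "z": 4.8, "wx": 0.006, "wy": 0.008, "wz": 1.097},
    {"x": -2.1, "y": -47.0, "z": 4.8, "wx": 0.006, "wy": 0.008, "wz": 1.097},
  ],
)

```text
time_s: 11.48
ee_pos: [0.5148, -0.3718, 0.1635]
orientation: [0.555, 0.832, -0.002, -0.005]
wrist_force: [-0.7, 0.2, -0.9]
grip_width: 0.28
```

```bash
python3 - <<'E'
from mv import *
st();a=TRP[2]
goto(WT([46,0,170]),ori(a))
goto(WT([46,0,26]),ori(a))
shot("wrist","w9",None,1.5);shot("top","t9",(320,150,430,250),5)
E
```

```text
t 11.48 tcp chute [  21.7 -349.2  163.5] tip [  21.5 -349.1  149.5] zaxis [-0.012  0.001 -1.   ] yaxis [ 0.89   0.457 -0.01 ] F [-0.7  0.2 -0.9] w 0.28 j [-0.71  0.16  1.75 -0.01  1.24 -1.1 ]
x -0.23 y 0.32 z -0.66 | wx -0.010 wy -0.006 wz -0.000  rows>=0.2 t 11.48
x -0.32 y 0.46 z 13.74 | wx -0.010 wy -0.006 wz -0.000  rows>=3.3 t 11.48
```

View pics/w9.png

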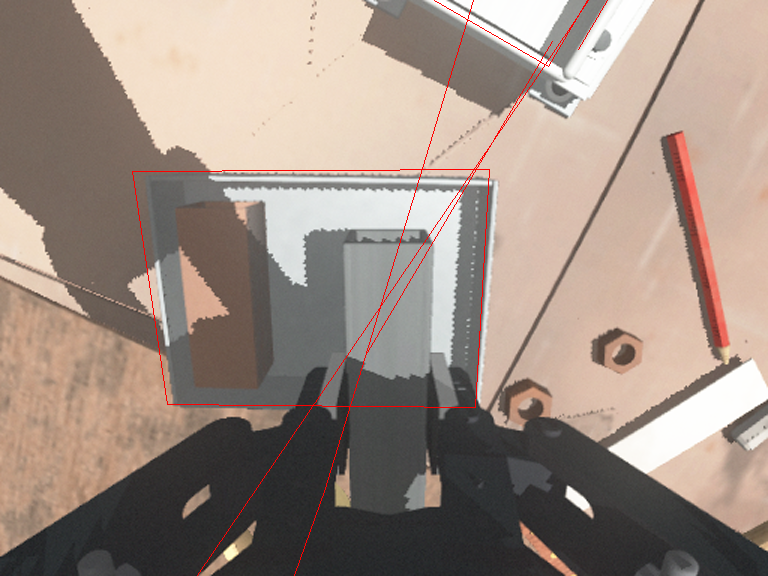

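View pics/t9.png

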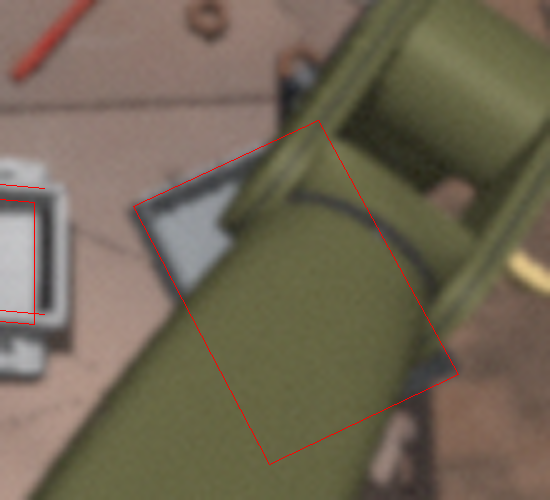

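The offcut is over the free half of the tray, with the rusty tube at left (178..270 px). The tray really sits about 5 mm further along +x than my fit, which still leaves plenty of room. I'll lower it.

Emit:
apply_moves(
  increments=[
    {"x": -0.3, "y": 0.3, "z": 4.0, "wx": -0.01, "wy": -0.006, "wz": 0.0},
    {"x": -0.3, "y": 0.4, "z": 8.0, "wx": -0.01, "wy": -0.006, "wz": 0.0},
    {"x": -0.3, "y": 0.4, "z": 11.0, "wx": -0.01, "wy": -0.006, "wz": 0.0},
    {"x": -0.3, "y": 0.4, "z": 12.5, "wx": -0.01, "wy": -0.006, "wz": 0.0},
    {"x": -0.3, "y": 0.4, "z": 13.3, "wx": -0.01, "wy": -0.006, "wz": 0.0},
    {"x": -0.3, "y": 0.4, "z": 13.7, "wx": -0.01, "wy": -0.006, "wz": 0.0},
    {"x": -0.3, "y": 0.4, "z": 13.8, "wx": -0.01, "wy": -0.006, "wz": 0.0},
  ],
)

```text
time_s: 12.17
ee_pos: [0.5201, -0.3746, 0.0286]
orientation: [0.554, 0.832, -0.0, 0.003]
wrist_force: [0.0, 0.1, -1.3]
grip_width: 0.278
```

```bash
python3 - <<'E'
from mv import *
st()
shot("wrist","w10",None,1.5)
E
```

```text
t 12.17 tcp chute [  27.2 -351.5   28.6] tip [  27.3 -351.6   14.6] zaxis [ 0.004 -0.003 -1.   ] yaxis [0.889 0.457 0.002] F [-0.   0.1 -1.3] w 0.278 j [-0.71  0.32  1.82 -0.    1.   -1.1 ]Traceback (most recent call last):
  File "<stdin>", line 3, in <module>
  File "mv.py", line 31, in shot
    for p,S in((CHP,CH),(TRP,TR)): draw(z,c,p,S,(0,0,255),np.array([x0,y0]),sc)
                                   ~~~~^^^^^^^^^^^^^^^^^^^^^^^^^^^^^^^^^^^^^^^^
  File "h.py", line 19, in draw
    cv2.line(img,tuple(map(int,uv[0])),tuple(map(int,uv[1])),col,1)
    ~~~~~~~~^^^^^^^^^^^^^^^^^^^^^^^^^^^^^^^^^^^^^^^^^^^^^^^^^^^^^^^
cv2.error: OpenCV(4.12.0) :-1: error: (-5:Bad argument) in function 'line'
> Overload resolution failed:
>  - Can't parse 'pt2'. Sequence item with index 0 has a wrong type
>  - Can't parse 'pt2'. Sequence item with index 0 has a wrong type
```

View pics/w10_raw.png

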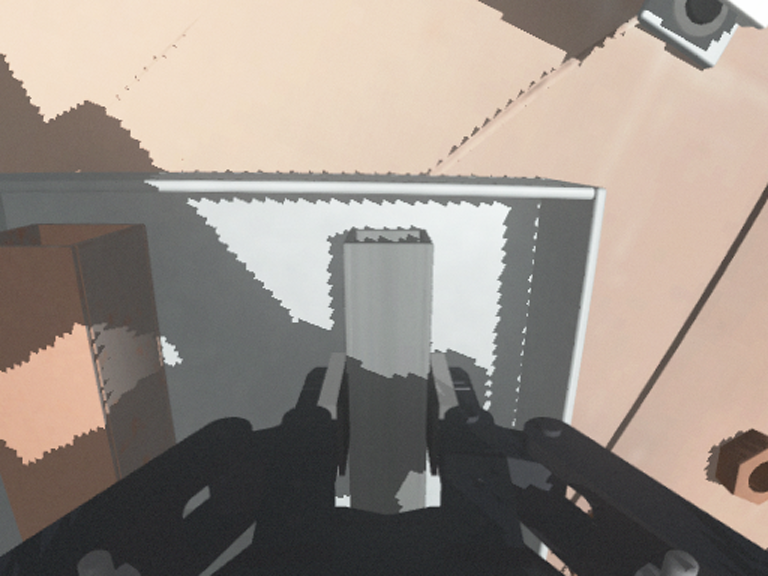

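Emit:
apply_moves(
  increments=[
    {"x": 0.0, "y": 0.0, "z": 0.3, "wx": 0.0, "wy": 0.0, "wz": 0.0},
    {"x": 0.0, "y": 0.0, "z": 0.3, "wx": 0.0, "wy": 0.0, "wz": 0.0},
    {"x": 0.0, "y": 0.0, "z": 0.3, "wx": 0.0, "wy": 0.0, "wz": 0.0},
  ],
)

```text
time_s: 12.47
ee_pos: [0.5196, -0.3747, 0.0253]
orientation: [0.555, 0.832, -0.0, 0.002]
wrist_force: [-2.1, -0.5, -1.7]
grip_width: 0.28
```

```bash
python3 - <<'E'
from mv import *
st()
E
```

```text
t 12.47 tcp chute [  26.7 -351.6   25.3] tip [  26.7 -351.7   11.3] zaxis [ 0.004 -0.003 -1.   ] yaxis [0.89  0.457 0.002] F [-2.  -0.6 -1.7] w 0.28 j [-0.71  0.32  1.82 -0.    1.   -1.1 ]
```

Emit:
apply_moves(
  increments=[
    {"x": 0.0, "y": 0.0, "z": 0.1, "wx": 0.0, "wy": 0.0, "wz": 0.0},
    {"x": 0.0, "y": 0.0, "z": 0.1, "wx": 0.0, "wy": 0.0, "wz": 0.0},
    {"x": 0.0, "y": 0.0, "z": 0.1, "wx": 0.0, "wy": 0.0, "wz": 0.0},
    {"x": 0.0, "y": 0.0, "z": 0.1, "wx": 0.0, "wy": 0.0, "wz": 0.0},
    {"x": 0.0, "y": 0.0, "z": 0.0, "wx": 0.0, "wy": 0.0, "wz": 0.0},
  ],
  claw=0.5,
)

```text
time_s: 12.88
ee_pos: [0.519, -0.3741, 0.0241]
orientation: [0.555, 0.832, -0.0, 0.001]
wrist_force: [0.2, -1.1, 0.6]
grip_width: 0.501
```

Emit:
apply_moves(
  increments=[
    {"x": 0.0, "y": 0.0, "z": -2.0, "wx": 0.0, "wy": 0.0, "wz": 0.0},
    {"x": 0.0, "y": 0.0, "z": -5.0, "wx": 0.0, "wy": 0.0, "wz": 0.0},
    {"x": 0.0, "y": 0.0, "z": -9.0, "wx": 0.0, "wy": 0.0, "wz": 0.0},
    {"x": 0.0, "y": 0.0, "z": -13.0, "wx": 0.0, "wy": 0.0, "wz": 0.0},
    {"x": 0.0, "y": 0.0, "z": -17.0, "wx": 0.0, "wy": 0.0, "wz": 0.0},
    {"x": 0.0, "y": 0.0, "z": -20.0, "wx": 0.0, "wy": 0.0, "wz": 0.0},
  ],
)

```text
time_s: 13.38
ee_pos: [0.5192, -0.3742, 0.2285]
orientation: [0.555, 0.832, -0.001, 0.004]
wrist_force: [1.5, -0.4, 0.3]
grip_width: 0.5
```

```bash
python3 - <<'E'
from mv import *
st()
shot("wrist","w11",None,1.5,False)
E
```

```text
t 13.38 tcp chute [  26.3 -351.2  228.5] tip [  26.3 -351.3  214.5] zaxis [ 0.006 -0.004 -1.   ] yaxis [0.89  0.457 0.003] F [ 1.6 -0.3  0.3] w 0.5 j [-0.71  0.11  1.7  -0.    1.33 -1.1 ]
```

View pics/w11_raw.png

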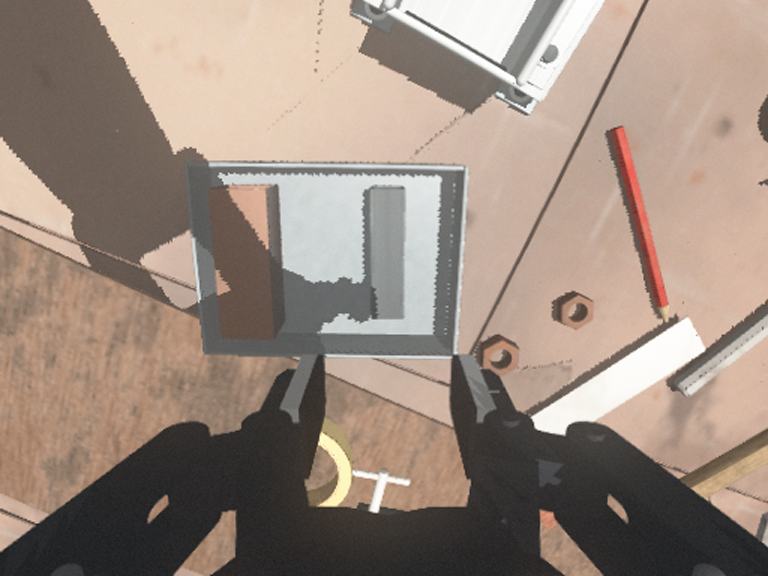

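The offcut lies in the free half of the tray at (370..405, 187..318 px), and the rusty tube hasn't moved. Next is the handle.

```bash
python3 - <<'E'
from mv import *
a=CHP[2]
goto(W([1,266,230]),ori(a+np.pi/2))
E
```

```text
x 56.33 y 25.80 z -0.12 | wx -0.002 wy 0.019 wz -1.096  rows>=14.9 t 13.43
```

Emit:
apply_moves(
  increments=[
    {"x": 56.3, "y": 25.8, "z": -0.1, "wx": 0.0, "wy": 0.01, "wz": -1.096},
    {"x": 56.3, "y": 25.8, "z": -0.1, "wx": 0.0, "wy": 0.01, "wz": -1.096},
    {"x": 56.3, "y": 25.8, "z": -0.1, "wx": 0.0, "wy": 0.01, "wz": -1.096},
    {"x": 56.3, "y": 25.8, "z": -0.1, "wx": 0.0, "wy": 0.01, "wz": -1.096},
    {"x": 56.3, "y": 25.8, "z": -0.1, "wx": 0.0, "wy": 0.01, "wz": -1.096},
    {"x": 56.3, "y": 25.8, "z": -0.1, "wx": 0.0, "wy": 0.01, "wz": -1.096},
    {"x": 56.3, "y": 25.8, "z": -0.1, "wx": 0.0, "wy": 0.01, "wz": -1.096},
    {"x": 56.3, "y": 25.8, "z": -0.1, "wx": 0.0, "wy": 0.01, "wz": -1.096},
    {"x": 56.3, "y": 25.8, "z": -0.1, "wx": 0.0, "wy": 0.01, "wz": -1.096},
    {"x": 56.3, "y": 25.8, "z": -0.1, "wx": 0.0, "wy": 0.01, "wz": -1.096},
    {"x": 56.3, "y": 25.8, "z": -0.1, "wx": 0.0, "wy": 0.01, "wz": -1.096},
    {"x": 56.3, "y": 25.8, "z": -0.1, "wx": 0.0, "wy": 0.01, "wz": -1.096},
    {"x": 56.3, "y": 25.8, "z": -0.1, "wx": 0.0, "wy": 0.01, "wz": -1.096},
    {"x": 56.3, "y": 25.8, "z": -0.1, "wx": 0.0, "wy": 0.01, "wz": -1.096},
    {"x": 56.3, "y": 25.8, "z": -0.1, "wx": 0.0, "wy": 0.01, "wz": -1.096},
    {"x": 56.3, "y": 25.8, "z": -0.1, "wx": 0.0, "wy": 0.01, "wz": -1.096},
    {"x": 56.3, "y": 25.8, "z": -0.1, "wx": 0.0, "wy": 0.01, "wz": -1.096},
    {"x": 56.3, "y": 25.8, "z": -0.1, "wx": 0.0, "wy": 0.01, "wz": -1.096},
  ],
  claw=0.4,
)

```text
time_s: 14.93
ee_pos: [0.5398, 0.245, 0.2234]
orientation: [0.04, 0.999, 0.001, -0.003]
wrist_force: [0.6, -0.4, 0.6]
grip_width: 0.402
```

```bash
python3 - <<'E'
from mv import *
st();a=CHP[2]
goto(W([1,266,141]),ori(a+np.pi/2))
shot("wrist","w12",None,1.5)
E
```

```text
t 14.93 tcp chute [ -2.2 267.7 223.4] tip [ -2.2 267.7 209.4] zaxis [-0.006  0.002 -1.   ] yaxis [0.    1.    0.002] F [ 0.6 -0.4  0.6] w 0.402 j [ 0.33  0.02  1.8   0.    1.33 -1.16]
x -0.37 y -0.19 z 8.24 | wx 0.002 wy -0.006 wz -0.000  rows>=2.0 t 14.93
```

View pics/w12.png

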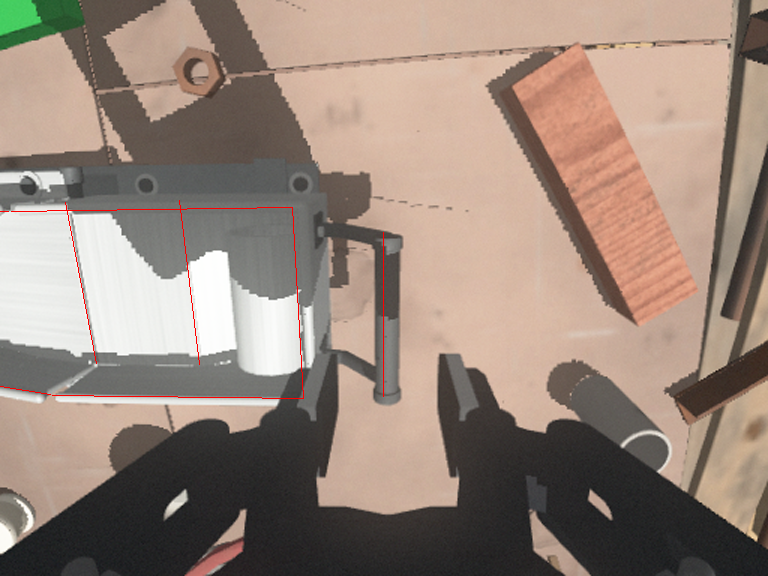

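The bar is centred between the fingers at x = 387 px and the rim clears. I'll descend and grip.

Emit:
apply_moves(
  increments=[
    {"x": -0.3, "y": 0.0, "z": 4.0, "wx": 0.0, "wy": 0.0, "wz": 0.0},
    {"x": -0.3, "y": -0.02, "z": 6.5, "wx": 0.0, "wy": 0.0, "wz": 0.0},
    {"x": -0.3, "y": -0.05, "z": 7.8, "wx": 0.0, "wy": 0.0, "wz": 0.0},
    {"x": -0.3, "y": -0.05, "z": 8.2, "wx": 0.0, "wy": 0.0, "wz": 0.0},
    {"x": -0.3, "y": -0.05, "z": 8.2, "wx": 0.0, "wy": 0.0, "wz": 0.0},
  ],
)

```text
time_s: 15.4
ee_pos: [0.5421, 0.2437, 0.1408]
orientation: [0.041, 0.999, 0.001, -0.004]
wrist_force: [0.4, 0.4, 0.8]
grip_width: 0.396
```

Emit:
apply_moves(
  increments=[
    {"x": 0.0, "y": 0.0, "z": 0.0, "wx": 0.0, "wy": 0.0, "wz": 0.0},
    {"x": 0.0, "y": 0.0, "z": 0.0, "wx": 0.0, "wy": 0.0, "wz": 0.0},
    {"x": 0.0, "y": 0.0, "z": 0.0, "wx": 0.0, "wy": 0.0, "wz": 0.0},
    {"x": 0.0, "y": 0.0, "z": 0.0, "wx": 0.0, "wy": 0.0, "wz": 0.0},
    {"x": 0.0, "y": 0.0, "z": 0.0, "wx": 0.0, "wy": 0.0, "wz": 0.0},
    {"x": 0.0, "y": 0.0, "z": 0.0, "wx": 0.0, "wy": 0.0, "wz": 0.0},
    {"x": 0.0, "y": 0.0, "z": 0.0, "wx": 0.0, "wy": 0.0, "wz": 0.0},
  ],
  claw=0.0,
)

```text
time_s: 15.98
ee_pos: [0.5438, 0.2446, 0.1443]
orientation: [0.04, 0.999, 0.002, -0.001]
wrist_force: [-0.5, -3.4, 6.5]
grip_width: 0.112
```

```bash
python3 - <<'E'
from mv import *
st()
shot("wrist","w13",None,1.5,False)
a0=np.arctan2(58,191)
for d in (5,10,15,20,25,30,35,40): 
    t=np.radians(d);print(d,round(20*(np.cos(a0+t)-np.cos(a0)),2),round(20*(np.sin(a0+t)-np.sin(a0)),2))
E
```

```text
t 15.98 tcp chute [  1.9 267.6 144.3] tip [  1.9 267.6 130.3] zaxis [-0.002  0.003 -1.   ] yaxis [0.001 1.    0.003] F [-0.2 -3.4  6.5] w 0.112 j [ 0.33  0.09  1.86  0.    1.19 -1.16]
5 -0.58 1.65
10 -1.3 3.23
15 -2.16 4.76
20 -3.14 6.19
25 -4.25 7.54
30 -5.47 8.79
35 -6.79 9.93
40 -8.21 10.94
```

View pics/w13_raw.png

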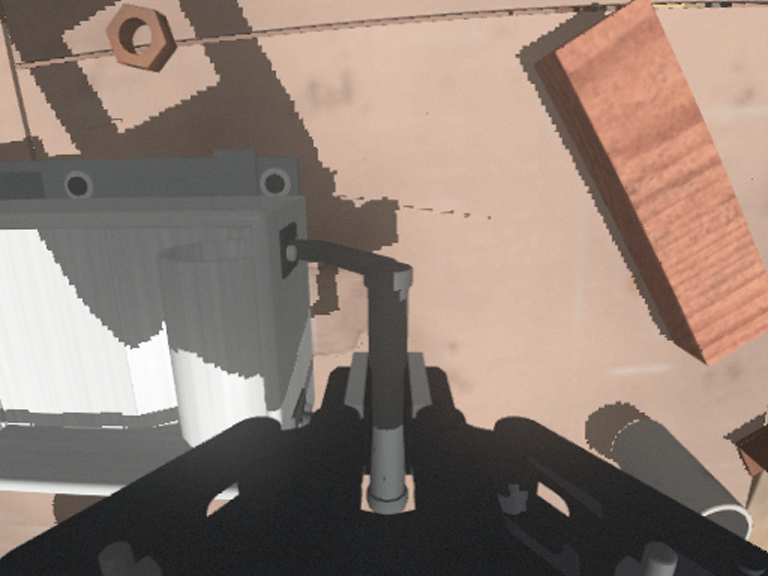

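Emit:
apply_moves(
  increments=[
    {"x": 0.0, "y": -0.26, "z": -0.83, "wx": 0.0, "wy": 0.0, "wz": 0.0},
    {"x": 0.0, "y": -0.58, "z": -1.65, "wx": 0.0, "wy": 0.0, "wz": 0.0},
    {"x": 0.0, "y": -0.93, "z": -2.45, "wx": 0.0, "wy": 0.0, "wz": 0.0},
    {"x": 0.0, "y": -1.3, "z": -3.23, "wx": 0.0, "wy": 0.0, "wz": 0.0},
    {"x": 0.0, "y": -1.72, "z": -4.0, "wx": 0.0, "wy": 0.0, "wz": 0.0},
    {"x": 0.0, "y": -2.16, "z": -4.76, "wx": 0.0, "wy": 0.0, "wz": 0.0},
    {"x": 0.0, "y": -2.64, "z": -5.48, "wx": 0.0, "wy": 0.0, "wz": 0.0},
    {"x": 0.0, "y": -3.14, "z": -6.19, "wx": 0.0, "wy": 0.0, "wz": 0.0},
  ],
)

```text
time_s: 16.7
ee_pos: [0.5413, 0.2159, 0.204]
orientation: [0.04, 0.999, 0.005, -0.001]
wrist_force: [5.8, 8.0, -5.1]
grip_width: 0.116
```

```bash
python3 - <<'E'
from mv import *
st()
shot("wrist","w14",None,1.5,False)
E
```

```text
t 16.7 tcp chute [  1.7 238.8 204. ] tip [  1.7 238.9 190. ] zaxis [-0.002  0.011 -1.   ] yaxis [0.001 1.    0.011] F [ 5.1  8.4 -5.1] w 0.116 j [ 0.28  0.    1.85  0.01  1.29 -1.21]
```

View pics/w14_raw.png

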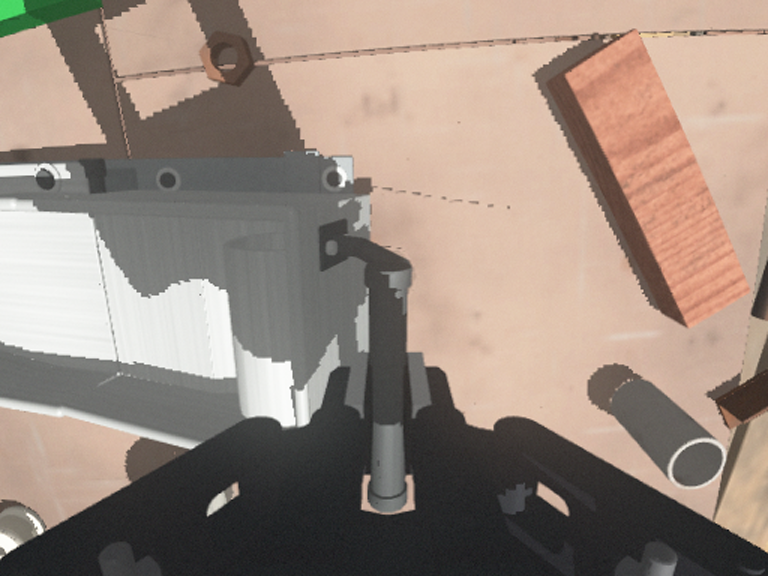

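The pan is at about 20° and the blank is still in the well. I'll continue to about 42° and hold.

Emit:
apply_moves(
  increments=[
    {"x": 0.0, "y": -0.54, "z": -0.68, "wx": 0.0, "wy": 0.0, "wz": 0.0},
    {"x": 0.0, "y": -1.11, "z": -1.35, "wx": 0.0, "wy": 0.0, "wz": 0.0},
    {"x": 0.0, "y": -1.7, "z": -1.98, "wx": 0.0, "wy": 0.0, "wz": 0.0},
    {"x": 0.0, "y": -2.33, "z": -2.6, "wx": 0.0, "wy": 0.0, "wz": 0.0},
    {"x": 0.0, "y": -2.97, "z": -3.18, "wx": 0.0, "wy": 0.0, "wz": 0.0},
    {"x": 0.0, "y": -3.65, "z": -3.74, "wx": 0.0, "wy": 0.0, "wz": 0.0},
    {"x": 0.0, "y": -4.35, "z": -4.25, "wx": 0.0, "wy": 0.0, "wz": 0.0},
    {"x": 0.0, "y": -5.07, "z": -4.75, "wx": 0.0, "wy": 0.0, "wz": 0.0},
    {"x": 0.0, "y": -5.66, "z": -5.12, "wx": 0.0, "wy": 0.0, "wz": 0.0},
    {"x": 0.0, "y": -5.66, "z": -5.12, "wx": 0.0, "wy": 0.0, "wz": 0.0},
    {"x": 0.0, "y": -5.66, "z": -5.12, "wx": 0.0, "wy": 0.0, "wz": 0.0},
    {"x": 0.0, "y": -5.66, "z": -5.12, "wx": 0.0, "wy": 0.0, "wz": 0.0},
    {"x": 0.0, "y": -5.66, "z": -5.12, "wx": 0.0, "wy": 0.0, "wz": 0.0},
    {"x": 0.0, "y": -5.66, "z": -5.12, "wx": 0.0, "wy": 0.0, "wz": 0.0},
    {"x": 0.0, "y": -5.66, "z": -5.12, "wx": 0.0, "wy": 0.0, "wz": 0.0},
    {"x": 0.0, "y": -5.66, "z": -5.12, "wx": 0.0, "wy": 0.0, "wz": 0.0},
    {"x": 0.0, "y": -5.66, "z": -5.12, "wx": 0.0, "wy": 0.0, "wz": 0.0},
  ],
)

```text
time_s: 18.17
ee_pos: [0.5369, 0.1602, 0.2586]
orientation: [0.039, 0.999, 0.006, -0.001]
wrist_force: [-3.8, 7.2, 10.0]
grip_width: 0.113
```

```bash
python3 - <<'E'
from mv import *
st()
shot("wrist","w15",None,1.5,False);shot("top","t15",(170,150,350,250),4.4)
shot("scene","s15",(180,110,380,260),4)
E
```

```text
t 18.17 tcp chute [  1.6 182.9 258.6] tip [  1.6 183.1 244.6] zaxis [-0.002  0.012 -1.   ] yaxis [-0.     1.     0.012] F [-4.4  6.9 10. ] w 0.113 j [ 0.19 -0.08  1.84  0.01  1.39 -1.31]
```

View pics/t15.png

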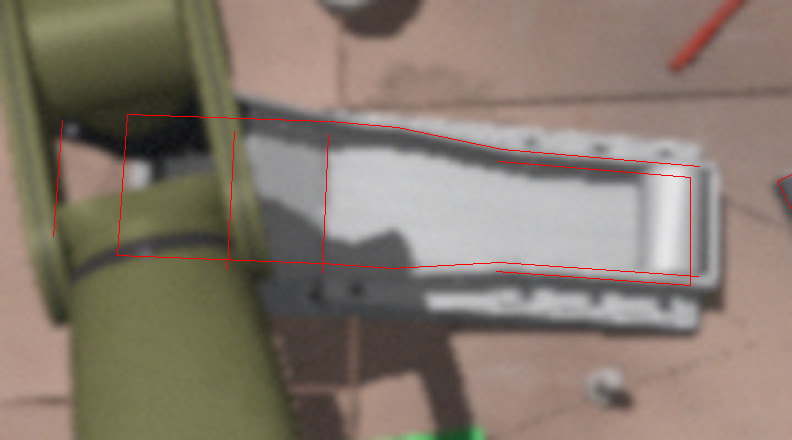

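View pics/s15_raw.png

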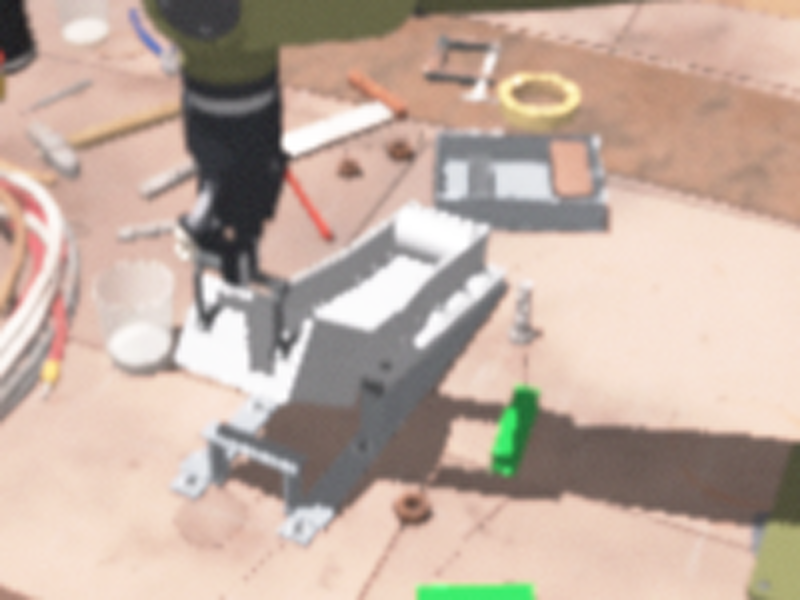

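The blank lies at the stop (top view, about (667, 225) px in the crop) and the pan is at about 41°. I'll bring the pan back down.

Emit:
apply_moves(
  increments=[
    {"x": 0.0, "y": 0.59, "z": 0.37, "wx": 0.0, "wy": 0.0, "wz": 0.0},
    {"x": 0.0, "y": 1.31, "z": 0.87, "wx": 0.0, "wy": 0.0, "wz": 0.0},
    {"x": 0.0, "y": 2.01, "z": 1.38, "wx": 0.0, "wy": 0.0, "wz": 0.0},
    {"x": 0.0, "y": 2.69, "z": 1.94, "wx": 0.0, "wy": 0.0, "wz": 0.0},
    {"x": 0.0, "y": 3.33, "z": 2.52, "wx": 0.0, "wy": 0.0, "wz": 0.0},
    {"x": 0.0, "y": 3.96, "z": 3.14, "wx": 0.0, "wy": 0.0, "wz": 0.0},
    {"x": 0.0, "y": 4.55, "z": 3.77, "wx": 0.0, "wy": 0.0, "wz": 0.0},
    {"x": 0.0, "y": 5.12, "z": 4.44, "wx": 0.0, "wy": 0.0, "wz": 0.0},
    {"x": 0.0, "y": 5.66, "z": 5.12, "wx": 0.0, "wy": 0.0, "wz": 0.0},
    {"x": 0.0, "y": 6.16, "z": 5.83, "wx": 0.0, "wy": 0.0, "wz": 0.0},
    {"x": 0.0, "y": 6.64, "z": 6.55, "wx": 0.0, "wy": 0.0, "wz": 0.0},
    {"x": 0.0, "y": 7.08, "z": 7.31, "wx": 0.0, "wy": 0.0, "wz": 0.0},
    {"x": 0.0, "y": 7.5, "z": 8.08, "wx": 0.0, "wy": 0.0, "wz": 0.0},
    {"x": 0.0, "y": 7.87, "z": 8.86, "wx": 0.0, "wy": 0.0, "wz": 0.0},
    {"x": 0.0, "y": 8.22, "z": 9.66, "wx": 0.0, "wy": 0.0, "wz": 0.0},
    {"x": 0.0, "y": 8.4, "z": 10.1, "wx": 0.0, "wy": 0.0, "wz": 0.0},
  ],
)

```text
time_s: 19.65
ee_pos: [0.5436, 0.2414, 0.154]
orientation: [0.04, 0.999, 0.002, -0.001]
wrist_force: [4.0, -0.7, 5.0]
grip_width: 0.112
```

```bash
python3 - <<'E'
from mv import *
st()
E
```

```text
t 19.65 tcp chute [  1.9 264.4 154. ] tip [  1.8 264.5 140. ] zaxis [-0.002  0.004 -1.   ] yaxis [0.    1.    0.004] F [ 4.  -0.4  5. ] w 0.112 j [ 0.33  0.08  1.86  0.01  1.21 -1.17]
```

Emit:
apply_moves(
  increments=[
    {"x": 0.0, "y": 0.1, "z": 0.3, "wx": 0.0, "wy": 0.0, "wz": 0.0},
    {"x": 0.0, "y": 0.2, "z": 0.6, "wx": 0.0, "wy": 0.0, "wz": 0.0},
    {"x": 0.0, "y": 0.28, "z": 0.9, "wx": 0.0, "wy": 0.0, "wz": 0.0},
    {"x": 0.0, "y": 0.32, "z": 1.15, "wx": 0.0, "wy": 0.0, "wz": 0.0},
    {"x": 0.0, "y": 0.32, "z": 1.25, "wx": 0.0, "wy": 0.0, "wz": 0.0},
    {"x": 0.0, "y": 0.32, "z": 1.25, "wx": 0.0, "wy": 0.0, "wz": 0.0},
    {"x": 0.0, "y": 0.32, "z": 1.25, "wx": 0.0, "wy": 0.0, "wz": 0.0},
  ],
)

```text
time_s: 20.23
ee_pos: [0.5438, 0.2445, 0.1443]
orientation: [0.04, 0.999, 0.002, -0.001]
wrist_force: [-0.3, -1.7, 13.1]
grip_width: 0.116
```

```bash
python3 - <<'E'
from mv import *
st()
E
```

```text
t 20.23 tcp chute [  1.9 267.5 144.3] tip [  1.8 267.6 130.3] zaxis [-0.003  0.005 -1.   ] yaxis [0.001 1.    0.005] F [-0.2 -1.7 13.1] w 0.116 j [ 0.33  0.09  1.86  0.01  1.19 -1.16]
```

The bar is back at its starting height, pressing on its rest with 13 N. I'll release it and rise.

Emit:
apply_moves(
  increments=[
    {"x": 0.0, "y": 0.0, "z": 0.0, "wx": 0.0, "wy": 0.0, "wz": 0.0},
    {"x": 0.0, "y": 0.0, "z": 0.0, "wx": 0.0, "wy": 0.0, "wz": 0.0},
    {"x": 0.0, "y": 0.0, "z": 0.0, "wx": 0.0, "wy": 0.0, "wz": 0.0},
    {"x": 0.0, "y": 0.0, "z": 0.0, "wx": 0.0, "wy": 0.0, "wz": 0.0},
    {"x": 0.0, "y": 0.0, "z": 0.0, "wx": 0.0, "wy": 0.0, "wz": 0.0},
  ],
  claw=0.4,
)

```text
time_s: 20.65
ee_pos: [0.5416, 0.2438, 0.1401]
orientation: [0.04, 0.999, 0.001, -0.004]
wrist_force: [-0.1, 0.3, 0.0]
grip_width: 0.403
```

Emit:
apply_moves(
  increments=[
    {"x": 0.0, "y": 0.0, "z": -1.0, "wx": 0.0, "wy": 0.0, "wz": 0.0},
    {"x": 0.0, "y": 0.0, "z": -3.0, "wx": 0.0, "wy": 0.0, "wz": 0.0},
    {"x": 0.0, "y": 0.0, "z": -6.0, "wx": 0.0, "wy": 0.0, "wz": 0.0},
    {"x": 0.0, "y": 0.0, "z": -9.0, "wx": 0.0, "wy": 0.0, "wz": 0.0},
    {"x": 0.0, "y": 10.0, "z": -11.0, "wx": 0.0, "wy": 0.0, "wz": 0.0},
    {"x": 0.0, "y": 10.0, "z": -11.0, "wx": 0.0, "wy": 0.0, "wz": 0.0},
    {"x": 0.0, "y": 20.0, "z": -11.0, "wx": 0.0, "wy": 0.0, "wz": 0.0},
    {"x": 0.0, "y": 20.0, "z": -11.0, "wx": 0.0, "wy": 0.0, "wz": 0.0},
    {"x": 0.0, "y": 20.0, "z": -11.0, "wx": 0.0, "wy": 0.0, "wz": 0.0},
    {"x": 0.0, "y": 20.0, "z": -11.0, "wx": 0.0, "wy": 0.0, "wz": 0.0},
  ],
)

```text
time_s: 21.48
ee_pos: [0.5581, 0.4487, 0.2522]
orientation: [0.037, 0.999, 0.003, -0.003]
wrist_force: [-0.6, -0.2, -0.2]
grip_width: 0.4
```

```bash
python3 - <<'E'
from mv import *
st()
c=shot("top","t16",(120,120,430,290),2.5)
shot("scene","s16",(180,110,380,260),4)
E
```

```text
t 21.48 tcp chute [  0.  472.1 252.2] tip [-1.000e-01  4.722e+02  2.382e+02] zaxis [-0.006  0.006 -1.   ] yaxis [-0.004  1.     0.006] F [-0.6 -0.2 -0.2] w 0.4 j [ 0.6   0.26  1.48  0.01  1.4  -0.9 ]
```

View pics/t16.png

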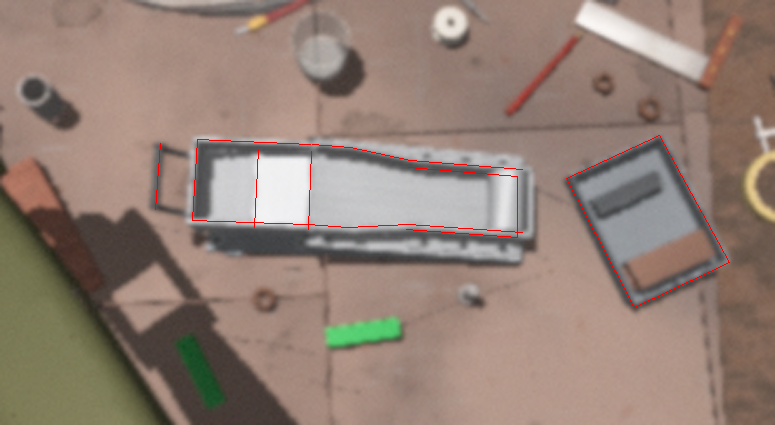

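View pics/s16.png

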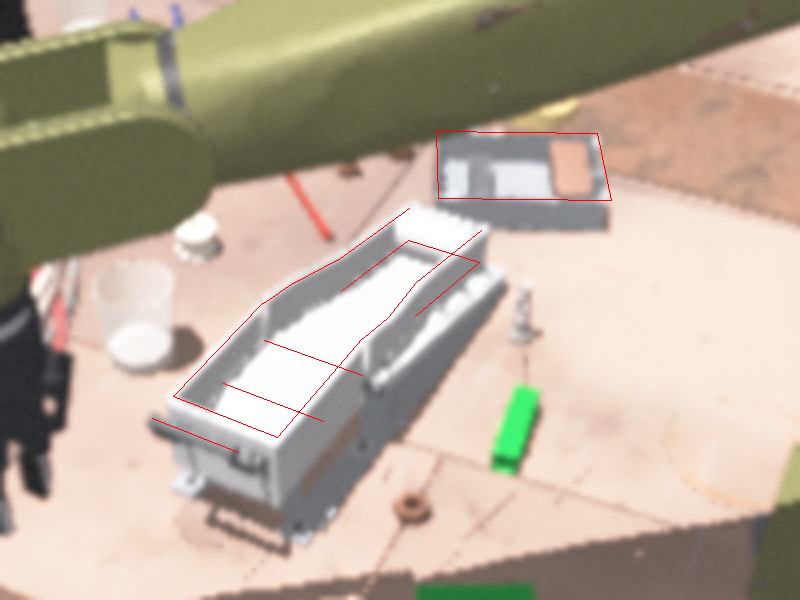

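```bash
python3 - <<'E'
from mv import *
c=ctrl.capture("top")
print((proj(c,[W([0,-184,78]),W([0,-160,54]),W([0,-208,54])])-[120,120])*2.5)
ctrl.close_job()
E
```

```text
[[508.36334813 197.49732458]
 [487.49336683 200.20096987]
 [523.75528897 201.51830291]]
the job is handed in; nothing more can be done
```

The job is handed in at about 21.5 s of robot time, with every step done and nothing dropped or knocked; no verdict was reported.

- **Offcut and blank:** I pushed the offcut square up the chute onto the flat of the pan (measured centre about y = 119 mm). The blank dropped into the well. I then gripped the offcut and laid it in the free half of the scrap tray.
- **Pan:** I tipped it by its handle to about 41° and held it there. The blank rolled to the stop, and I put the pan back down and released it. The bar was back at its starting height and pressing on its rest before I let go.

**Last checks:**
- The final top view shows the blank against the stop: it spans about 488–520 px, against a predicted 487–524 px.
- The pan outline matches the level pose, and the offcut lies clear in the tray.
- The rusty tube, bolt, nut, tumbler and reel look unmoved in the last pictures. The block was partly hidden by the arm in the last views, but nothing came near it.

**Disagreements:** The tray seen from the wrist camera was about 5 mm off my fit from the top camera, and the chute and handle were 1 to 3 mm off theirs. None of this affected the result.

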